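# Cover the cold block and hold the homogeniser stem centred in its guide

## Task

Make the cold block ready for homogenising: lay the white insulating sheet flat on the block over its two locating pins, then stack the metal splash cover over the same pins flat on the sheet. Then take the hand-held homogeniser out of its stand and lower its stem upright through the guide hole of the cover, never letting it touch the cover, sheet or block, until the ring on the stem is level with the mouth of the guide hole; finish still holding it there, still and centred in the hole. Leave the timer, marker pen, foam cup and notebook where they are.

Things in the scene. Friction and masses are not known exactly. Their poses are not given: they have to be found in the camera images.
- block_top (a point): Cold block, fixed on the bench: bare aluminium, 50 (x) x 112 (y) x 35 mm on a flange 84 x 136 mm. This point: centre of its top face, 45 mm above the bench; z up, y along the long side. Two steel locating pins stand on the top at y = +42 and -42 mm (x = 0), 8 mm thick, 20 mm high, the upper 6 mm tapering to 3 mm.
- sheet_center (a point): Insulating sheet, white rigid plastic, 60 g, flat on the bench at the start: 56 (x) x 112 (y) x 6 mm. This point: its centre, half-way up (3 mm above its underside); z up, y along the long side. Holes right through: 34 mm in the middle, 14 mm at y = +42 and -42 mm for the pins. Fits either way round; pick it up by its long edges, 56 mm apart. Overhangs the block's long sides by 3 mm.
- cover_boss (a point): Splash cover, bare steel, 0.3 kg (+-25 %), flat on the bench at the start: plate 56 (x) x 112 (y) x 8 mm, in its middle a square boss 34 x 34 mm, 26 mm high, sides parallel to the plate's. This point: centre of the boss, half-way up, 21 mm above the cover's underside; z up, y along the long side. 14 mm pin holes at y = +42 and -42 mm. Fits either way round; grip it by the boss.
- guide_mouth (a point): Centre of the guide hole's upper mouth, in the top face of the cover's boss, 13 mm above cover_boss and 34 mm above the cover's underside. The hole is 18 mm wide and runs straight down through boss and plate.
- grip_center (a point): Hand-held homogeniser, upright in its stand at the start, 180 g (+-25 %), 188 mm long: white body 30 x 30 x 78 mm, low black cap on top, black nose cone 15 mm high below it, then a straight steel stem 8 mm thick, 90 mm long. This point: centre of the white body, 144 mm above the stem's end, 159 mm above the bench at the start; z up the stem, x and y square to the body's flat sides.
- stem_tip (a point): The lower end of the homogeniser's stem, on its axis (144 mm below grip_center).
- stem_ring (a point): Middle of the dark ring round the stem, 60 mm above its lower end (84 mm below grip_center) and 30 mm below the nose cone; the ring is 10 mm thick and 4 mm high.
- stand: Homogeniser stand, fixed on the bench: grey base 84 x 84 x 10 mm, upright tube 32 mm thick, rim 105 mm above the bench, bore 13 mm. The stem hangs in the bore, the nose cone's flat underside (22 mm wide) rests on the rim: lift the homogeniser straight up by over 95 mm to clear it. Origin: centre of the base's underside; z up.
- bench_timer: Bystander: small timer 66 x 66 x 19 mm lying on the bench. Origin: centre of its underside.
- bench_marker: Bystander: marker pen 135 mm long, 13 mm thick, lying on the bench. Origin: centre of its underside.
- ice_cup: Bystander: open white foam cup, square, 100 x 100 x 95 mm. Origin: centre of its underside.
- notebook: Bystander: closed dark notebook 212 x 152 x 15 mm lying on the bench. Origin: centre of its underside.
- pot_floor (a point): Centre of the floor of the sample pot, 31 mm below block_top. The white pot, 28 mm wide inside at the top, is sunk flush in the middle of the block; the lowest 6 mm narrow to 20 mm. z up.
Mind the look-alikes: they are no part of the job. What is shaped like the part that bears grip_center but purple or yellow is not meant.

How it is judged (in metres and radians):
On the way, in this order (a step that is already met when the one before it is completed fails the run):
1. the sheet lies flat on the block over both pins, let go (z of sheet_center in the frame of block_top below 0.0055 m and horizontal distance between sheet_center and block_top below 0.006 m and angle between the y axis of sheet_center and the y axis of block_top, either way round below 0.12 rad and angle between sheet_center's own z axis and vertical below 0.05 rad and contact force between the fingers and sheet below 0.2 N), for 0.2 s.
2. the cover lies flat on the sheet over both pins, let go (z of cover_boss in the frame of block_top between 0.0245 and 0.0295 m and horizontal distance between cover_boss and block_top below 0.006 m and angle between the y axis of cover_boss and the y axis of block_top, either way round below 0.12 rad and angle between cover_boss's own z axis and vertical below 0.05 rad and contact force between the fingers and cover below 0.2 N), for 0.2 s.
At the end, for the whole second after the job is handed in: Sheet flat on the block, cover flat on it, both over the pins (centres within 6 mm); the robot holds the homogeniser still, upright within 0.07 rad, the ring within 7 mm of the guide mouth's height and 3.5 mm of its axis, the stem's end within 5 mm of that axis, touching only the fingers (z of sheet_center in the frame of block_top below 0.0055 m and horizontal distance between each of sheet_center, cover_boss and block_top below 0.006 m and z of cover_boss in the frame of block_top between 0.0245 and 0.0295 m and angle between each of cover_boss, sheet_center's own z axis and vertical below 0.05 rad and z of stem_ring in the frame of guide_mouth between -0.007 and 0.007 m and horizontal distance between stem_ring and guide_mouth below 0.0035 m and horizontal distance between stem_tip and guide_mouth below 0.005 m and angle between stem_tip's own z axis and vertical below 0.07 rad and linear speed of homogeniser below 0.01 m/s and contact force between the fingers and homogeniser above 1 N and angle between the y axis of each of sheet_center, cover_boss and the y axis of block_top, either way round below 0.12 rad); the arm keeps its last pose, push and grip.
It fails at once if the homogeniser touches the cover (contact force between homogeniser and cover above 0.2 N).
It fails at once if the homogeniser touches the sheet (contact force between homogeniser and sheet above 0.2 N).
It fails at once if the homogeniser touches the block or its pot (contact force between homogeniser and cold_block above 0.2 N).
It fails at once if a bystander was moved by more than 20 mm (distance of any of bench_timer, bench_marker, ice_cup, notebook from where it was at the start of the episode above 0.02 m).
It also fails if it takes over 67 s, if anything falls off the work surface, if the arm or the gripper's body presses on something with over 40 N, if the wrist force passes 120 N, or if a joint passes its speed limit or range.

## Robot

A 6-joint arm with a two-finger parallel gripper is mounted at the origin on a cart in front of the work surface, level with it; the furniture and walls round the work are solid. World frame = base frame: x ahead of the robot, y to its left, z up, the work surface at z = 0. Lengths are in mm, angles in rad, forces in N, time in s.
With the tool pointing down it reaches from about 350 to 975 mm from the base axis. Payload 7.1 kg.
Tool frame: the origin (TCP) lies at the very end of the fingers, on their centre line; the grasp point (between the pads) lies 19 mm behind it; z points along the fingers, x is the direction in which the jaws open and shut, and the axes are right-handed (so a half turn about z gives the same grasp; the last joint's range is limited). The gripper opens to 88 mm and grips with 3 to 60 N. Pads are 20 mm wide; open, the fingers measure 115 mm over their backs; the gripper's body (75 mm by 178 mm) begins 61 mm behind the grasp point.
Start: joints at [-1.153, 0.423, 1.63, -0, 1.089, -0.019], TCP at [264.416, -566.294, 222.675] pointing down, gripper open.
Joint ranges: [-3, 3], [-0.9, 2.11], [0.09, 2.58], [-1.31, 4.45], [0.11, 2.69], [-2.54, 2.54]. Speed limits (rad/s): [2.39, 2.39, 3.01, 3.14, 3.14, 3.14].

## Interface

Orientations are given as a rotation vector (axis times angle).
In Python, from workcell import ctrl gives the robot as it stands. The module is installed in compiled form; this text tells all that it offers.
- The arm moves only by the tool move_arm, never from a script. Its argument "motion" is a list of rows, each a list of 2 entries, a list of its own where there are three numbers: the shift along the tool's x, y, z normalised to -1 to 1, where 1 is 150 mm, then the turn, a rotation vector about the tool's x, y, z normalised to -1 to 1, where 1 is 60 degrees. In form: [[[x, y, z], [rx, ry, rz]], ...]. A call has exactly 5 rows; each row is the pose to reach, as a shift and turn from the pose commanded when the call began, along the tool's axes at that moment; what a row does not reach only later rows make up. A row lasts 1/8 s, in which the tool goes at most 62.5 mm and 10.7 degrees, less where a joint would pass 70% of its speed; a pose out of reach is approached as far as the arm can. A call with a number of a shift or a turn outside -1 to 1 is refused whole. A call with a gripper value outside its range is refused whole. "gripper" is the opening, from 0 (shut) to 1 (fully open), set as the call begins (left out, the last holds). The fingers move at their own pace and stop on an object; the grip force is fixed at half the most. Time passes only in rows, so rows that repeat a pose let the fingers close, or fill a call up. It gives the time, the measured TCP pose, the force and the opening at its end, in the units of the state.
- ctrl.get_obs(): the state, without advancing time (a new reading comes with each control period).
- ctrl.get_image(name): name is "side" or "top"; returns a dict with "pixels" (420x560x3 uint8, red, green, blue), "camera_matrix" (3x3 intrinsics, pixels), "D" ([k1, k2, p1, p2, k3] as OpenCV has them; the pictures are not rectified), "R" (3x3) and "t" (3): a world point X has camera coordinates R X + t. Camera axes: x right, y down, z forward; pixel columns grow to the right and rows downward; lengths in mm; the calibration is good to about 2 mm. A picture is of the moment at which its call begins. There is no depth.
- ctrl.close_job(): hands the job in, once; it reports no verdict.
Trained networks look in the newest picture that a camera, given by its name, has taken for a name from the list of things; names that differ only in an ending like _2 or _b are one class to them, and where a whole thing is asked for, a point or a joint stands for the part that bears it (a point fixed in the world has none). Each returns a list of dicts, best first, with "p" (0 to 1); they miss things now and then, are a little off and sometimes report something else, mostly with a low value. They report only what shows in the picture. A call takes as long as a camera call. They do not tell look-alikes from the thing itself.
- ctrl.boxes_of(camera, name): "location" ([x, y, z] in mm, in world coordinates, good to about 4 mm: the middle of the surface that is visible of it).
- ctrl.regions_of(camera, name): "mask" (420x560 bool, what is visible of it).
- ctrl.pinpoint(camera, name): "location" ([x, y, z] in mm, in world coordinates, good to about 4 mm: a listed point, or the origin of a listed thing).
The state is a dict: "t": time; "qpos": joint angles; "qvel": joint speeds; "joint_torque": joint torques, N m; "ee_pos": TCP position; "orientation": TCP orientation; "ft_force": force on the tool from outside, world axes, zero at the start; "moment": the same for the moment, N m; "width": finger opening in mm.
Only numpy, scipy, OpenCV 4.12 (cv2) and the standard library are available. Lean on these libraries where they do the work, as an engineer would, in place of code of your own. Each camera call takes 0.05 s, during which the arm holds its last target.

## Working session

There is one attempt and no reset: what is moved stays moved. The work goes in short steps, Python scripts to look and compute and a tool call to move; the robot and the scene stay as the last step left them, time stands still between calls to the robot, and variables do not carry over. Pictures are saved under pics/ and viewed, and the job is handed in when it is done.

Besides the shell and the picture viewer there is one more tool, called after "Emit:" as name(argument=value, ...) on one line, values as JSON. move_arm: Moves the arm, as the interface text tells. Its arguments: {"type":"object","properties":{"motion":{"type":"array","items":{"type":"array"}},"gripper":{"type":"number"}},"required":["motion"]}

```bash
mkdir -p pics; ls; python3 - <<'E'
from workcell import ctrl
import cv2
for n in("side","top"):
    d=ctrl.get_image(n); cv2.imwrite(f"pics/{n}0.png",d["pixels"][:,:,::-1])
    print(n,d["camera_matrix"],d["D"],d["R"],d["t"])
    for k in("block_top","sheet_center","cover_boss","grip_center","stand","pot_floor","guide_mouth"):
        print(k,[(round(r["p"],2),[round(float(x),1) for x in r["location"]]) for r in ctrl.pinpoint(n,k)])
print(ctrl.get_obs())
E
```

```text
pics
side [[447.7760083    0.         279.99515295]
 [  0.         447.7760083  208.16702031]
 [  0.           0.           1.        ]] [-0.01767691  0.          0.          0.          0.        ] [[ 0.95751703 -0.28831556 -0.00593878]
 [-0.20221488 -0.65660328 -0.7266232 ]
 [ 0.20559735  0.696955   -0.68701052]] [-548.13505652  160.31226155 1392.16742678]
block_top [(0.71, [559.3, -23.8, 41.9])]
sheet_center [(0.63, [621.9, 244.5, 7.1])]
cover_boss [(0.72, [424.6, 242.2, 22.2])]
grip_center [(0.93, [398.8, -302.6, 145.4]), (0.85, [440.6, -176.2, 145.3]), (0.63, [617.3, -290.6, 143.7]), (0.59, [512.1, -290.1, 159.9])]
stand [(0.72, [511.2, -286.9, -1.9])]
pot_floor []
guide_mouth [(0.85, [424.4, 237.7, 36.2])]
top [[545.32073404   0.         266.08881062]
 [  0.         545.32073404 214.31019119]
 [  0.           0.           1.        ]] [-0.16132079  0.          0.          0.          0.        ] [[-0.0277046  -0.99824872 -0.0522681 ]
 [-0.9914616   0.03410623 -0.12585971]
 [ 0.12742196  0.04833492 -0.99067017]] [ -31.63534408  569.42398637 1881.34546928]
block_top [(0.84, [557.
[... 409 characters left out ...]
6, -290.8, -2.0])]
{'t': 0.8, 'qpos': array([-1.15301756e+00,  4.23077468e-01,  1.62989264e+00, -2.05620909e-05,
        1.08863662e+00, -1.90186438e-02]), 'qvel': array([ 5.46761725e-05, -4.56156897e-04,  2.67870915e-05, -7.61287948e-04,
       -3.25389718e-05, -1.60272917e-03]), 'joint_torque': array([ 4.15575796e-04, -5.44503915e+01, -2.74040133e+01,  6.43909257e-02,
        1.67615013e-02,  1.18589938e-07]), 'ee_pos': array([ 264.39887504, -566.2965252 ,  222.69203868]), 'orientation': array([ 2.64998665e+00, -1.68734369e+00, -3.42452346e-05]), 'ft_force': array([-0.10339526,  0.14009965, -0.22935291]), 'moment': array([-0.01298775, -0.01184778, -0.02840599]), 'width': 87.67501103600786}
```

View pics/side0.png

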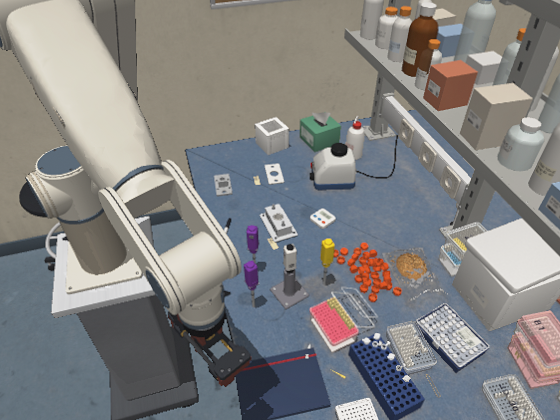

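View pics/top0.png

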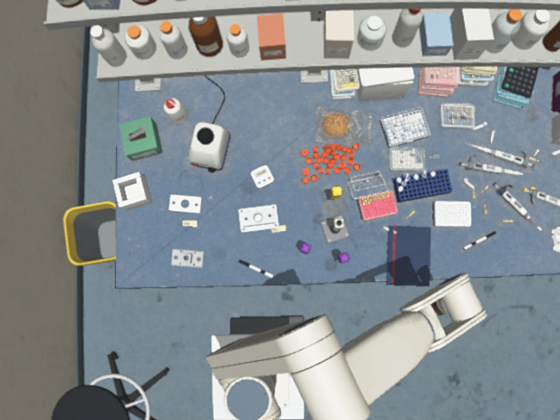

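```bash
cat > h.py <<'E'
import numpy as np, cv2
from workcell import ctrl
def cam(n):
    d=ctrl.get_image(n); d["K"]=np.array(d["camera_matrix"]);d["D"]=np.array(d["D"],float);d["R"]=np.array(d["R"]);d["t"]=np.array(d["t"]);return d
def proj(d,P):
    return cv2.projectPoints(np.array(P,float).reshape(-1,3),cv2.Rodrigues(d["R"])[0],d["t"],d["K"],d["D"])[0].reshape(-1,2)
def unproj(d,uv,z):
    p=cv2.undistortPoints(np.array(uv,float).reshape(-1,1,2),d["K"],d["D"]).reshape(-1,2)
    r=np.c_[p,np.ones(len(p))]@d["R"]; c=-d["R"].T@d["t"]
    return c+r*((z-c[2])/r[:,2])[:,None]
def crop(d,xyz,f,half,s=8):
    u,v=proj(d,xyz)[0]; u=int(u);v=int(v)
    a=d["pixels"][max(0,v-half):v+half,max(0,u-half):u+half,::-1]
    cv2.imwrite(f,cv2.resize(a,None,fx=s,fy=s,interpolation=cv2.INTER_CUBIC))
E
python3 - <<'E'
from h import *
ims=[]
for n in("top","side"):
    d=cam(n)
    for k,z,off in(("sheet_center",6,0),("cover_boss",8,0),("block_top",45,0)):
        for r in ctrl.regions_of(n,k)[:2]:
            m=r["mask"].astype(np.uint8); ys,xs=np.nonzero(m)
            w=unproj(d,np.c_[xs,ys],z)[:,:2].astype(np.float32)
            rect=cv2.minAreaRect(w)
            print(n,k,round(r["p"],2),m.sum(),rect,w.mean(0))
    for i,p in enumerate(([622,242,5],[424,240,20],[558,-20,45],[512,-289,160])):
        crop(d,p,f"/tmp/{n}{i}.png",20,10)
    ims.append(np.hstack([cv2.resize(cv2.imread(f"/tmp/{n}{i}.png"),(200,200)) for i in range(4)]))
cv2.imwrite("pics/z.png",np.vstack(ims))
E
```

```text
top sheet_center 0.85 375 ((620.8645629882812, 245.45591735839844), (108.54003143310547, 55.904640197753906), 82.3503189086914) [620.72064 245.97931]
top sheet_center 0.75 103 ((379.60748291015625, -6.320167541503906), (125.19267272949219, 11.060157775878906), 61.9282341003418) [380.15564   -6.622974]
top cover_boss 0.95 459 ((423.476318359375, 237.20013427734375), (111.4287338256836, 56.49827575683594), 83.87378692626953) [422.10004 235.35056]
top block_top 0.67 895 ((553.4940795898438, -22.947776794433594), (84.8763198852539, 133.63597106933594), 5.331478118896484) [553.5134   -22.496073]
side sheet_center 0.51 307 ((620.5360107421875, 241.54763793945312), (123.11754608154297, 60.47677993774414), 83.28833770751953) [620.33264 240.89803]
side sheet_center 0.49 311 ((425.8182678222656, 237.2235107421875), (118.96406555175781, 55.38731002807617), 85.09252166748047) [425.71896 235.1362 ]
side cover_boss 0.65 286 ((427.0989074707031, 234.02944946289062), (112.40351867675781, 54.606910705566406), 79.18782806396484) [426.1405 232.1995]
side cover_boss 0.65 910 ((555.5928955078125, -2.9921646118164062), (90.04178619384766, 175.34884643554688), 7.677663803100586) [557.9593  -10.53107]
side block_top 0.88 859 ((545.375, -39.60143280029297), (83.07286071777344, 163.85415649414062), 5.489071369171143) [547.0207  -47.05161]
```

View pics/z.png

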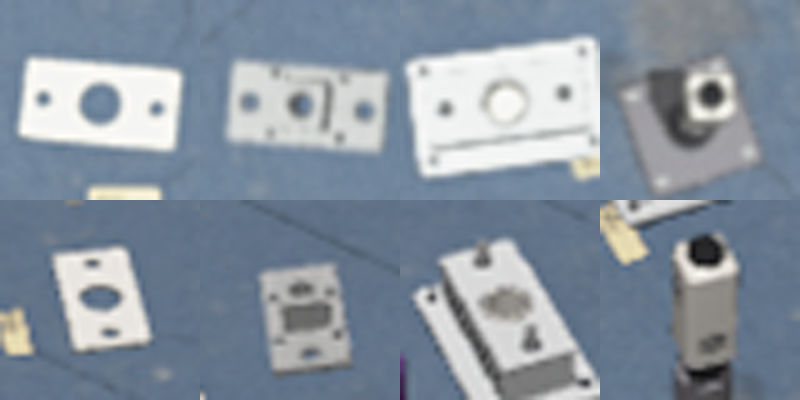

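```bash
cat > fit.py <<'E'
from h import *
from scipy.optimize import minimize
S=6
def rect(w,l,z,cx=0,cy=0): 
    return np.array([[cx+a*w/2,cy+b*l/2,z] for a,b in((1,1),(-1,1),(-1,-1),(1,-1))])
def circ(dm,z,cx=0,cy=0):
    t=np.linspace(0,2*np.pi,24,endpoint=False); return np.c_[cx+dm/2*np.cos(t),cy+dm/2*np.sin(t),0*t+z]
def prism(a,b): return np.vstack([a,b])
def sheet(z=0): return [(prism(rect(56,112,z),rect(56,112,z+6)),1),(rect(56,112,z+6),2),(circ(34,z+6),3),(circ(14,z+6,0,42),4),(circ(14,z+6,0,-42),5)]
def cover(z=0): return [(prism(rect(56,112,z),rect(56,112,z+8)),1),(rect(56,112,z+8),2),(circ(14,z+8,0,42),3),(circ(14,z+8,0,-42),4),(prism(rect(34,34,z+8),rect(34,34,z+34)),5),(rect(34,34,z+34),6),(circ(18,z+34),7)]
def block(): return [(prism(rect(84,136,0),rect(84,136,10)),1),(rect(84,136,10),2),(prism(rect(50,112,10),rect(50,112,45)),3),(rect(50,112,45),4),(circ(28,45),5),(prism(circ(8,45,0,42),circ(3,65,0,42)),6),(prism(circ(8,45,0,-42),circ(3,65,0,-42)),7)]
def homog(z=159): return [(prism(rect(30,30,z-39),rect(30,30,z+39)),1),(rect(30,30,z+39),2),(circ(20,z+43),3)]
def tf(P,p):
    c,s=np.cos(p[2]),np.sin(p[2]); return np.c_[P[:,0]*c-P[:,1]*s+p[0],P[:,0]*s+P[:,1]*c+p[1],P[:,2]]
def roi(d,model,p,m=6):
    q=np.vstack([proj(d,tf(P,p)) for P,_ in model]); lo=np.floor(q.min(0)).astype(int)-m; hi=np.ceil(q.max(0)).astype(int)+m
    return lo,hi
def cost(d,model,p,lo,hi):
    W,H=hi-lo; lab=np.zeros((H*S,W*S),np.uint8)
    for P,l in model:
        q=((proj(d,tf(P,p))-lo+0.5)*S-0.5)
        h=cv2.convexHull(np.round(q*16).astype(np.int32)); cv2.fillConvexPoly(lab,h,l,shift=4)
    n=max(l for _,l in model)+1
    A=np.stack([cv2.blur(cv2.resize((lab==i).astype(np.float32),(W,H),interpolation=cv2.INTER_AREA),(1,1)) for i in range(n)],-1)
    A=cv2.GaussianBlur(A,(0,0),0.5).reshape(-1,n)
    I=d["pixels"][lo[1]:hi[1],lo[0]:hi[0]].astype(float).reshape(-1,3)
    x=np.linalg.lstsq(A.T@A+1e-2*np.eye(n),A.T@I,rcond=None)[0]
    return ((A@x-I)**2).mean()
def fit(ds,model,p0,m=6):
    rs=[roi(d,model,p0,m) for d in ds]; sc=np.array([1,1,.01])
    f=lambda v:sum(cost(d,model,np.array(p0)+v*sc,*r) for d,r in zip(ds,rs))
    best=None
    for dy in(-6,0,6):
        r=minimize(f,[0,0,dy],method="Nelder-Mead",options=dict(initial_simplex=np.array([[0,0,dy],[5,0,dy],[0,5,dy],[0,0,dy+6]],float),xatol=.02,fatol=.01))
        if best is None or r.fun<best.fun: best=r
    return np.array(p0)+best.x*sc,best.fun
E
python3 - <<'E'
from fit import *
T=cam("top");Sd=cam("side")
for nm,mod,p in(("sheet",sheet(),[621.5,242,-.13]),("cover",cover(),[424,239,-.11]),("block",block(),[558,-21,.09]),("homog",homog(),[512,-289,0.1])):
    for c,l in(("top",[T]),("side",[Sd]),("both",[T,Sd])): 
        r=fit(l,mod,p); print(nm,c,r[0].round(3),round(r[1],1))
E
```

```text
sheet top [ 6.22796e+02  2.47000e+02 -1.23000e-01] 56.2
sheet side [ 6.22347e+02  2.47765e+02 -1.17000e-01] 132.2
sheet both [ 6.22614e+02  2.47346e+02 -1.20000e-01] 198.0
cover top [ 4.24606e+02  2.39685e+02 -1.05000e-01] 46.0
cover side [ 4.24795e+02  2.41160e+02 -9.20000e-02] 52.3
cover both [ 4.24741e+02  2.40104e+02 -1.03000e-01] 108.6
block top [ 5.59507e+02 -1.94360e+01  9.10000e-02] 289.1
block side [ 5.59831e+02 -1.79430e+01  9.20000e-02] 553.0
block both [ 5.59643e+02 -1.87430e+01  9.10000e-02] 851.6
homog top [ 5.12324e+02 -2.88534e+02  6.30000e-02] 645.8
homog side [ 5.12796e+02 -2.89987e+02 -1.80000e-02] 787.0
homog both [ 5.12358e+02 -2.89083e+02  7.00000e-02] 1454.9
```

```bash
cat > plan.py <<'E'
import sys
from h import *
from scipy.spatial.transform import Rotation as Ro
def down(yaw): return Ro.from_euler("z",yaw)*Ro.from_rotvec([np.pi,0,0])
def cur():
    o=ctrl.get_obs(); R=Ro.from_rotvec(o["orientation"]); x=R.as_matrix()[:,0]
    print("t",round(o["t"],2),"pos",o["ee_pos"].round(1),"yaw",round(float(np.arctan2(x[1],x[0])),3),"tilt",round(float(np.arccos(-R.as_matrix()[2,2])),4),"F",o["ft_force"].round(1),"w",round(o["width"],1))
    return o["ee_pos"],R
def plan(pts,p=None,R=None,step=29):
    """pts: list of (x,y,z,yaw,step mm/row or None)"""
    if p is None: p,R=cur()
    rows=[]; # world poses per row
    q,Rq=np.array(p),R
    y0=R.as_matrix()[:,0]; yc=np.arctan2(y0[1],y0[0])
    first=True
    for pt in pts:
        x,y,z,yaw=pt[:4]; st=pt[4] if len(pt)>4 else step
        g=np.array([x,y,z],float); dy=(yaw-yc+np.pi/2)%np.pi-np.pi/2 if len(pt)<6 else yaw-yc
        n=max(1,int(np.ceil(max(np.linalg.norm(g-q)/st,abs(dy)/.17))))
        for i in range(1,n+1): rows.append((q+(g-q)*i/n,down(yc+dy*i/n)))
        q=g;yc=yc+dy
    while len(rows)%5: rows.append(rows[-1])
    for c in range(0,len(rows),5):
        out=[]
        for P,RR in rows[c:c+5]:
            s=R.inv().apply(P-p)/150; r=(R.inv()*RR).as_rotvec()/np.deg2rad(60)
            out.append("[[%s],[%s]]"%(",".join("%.3g"%round(v,3) for v in s),",".join("%.3g"%round(v,3) for v in r)))
        print("["+",".join(out)+"]   end",rows[c+4][0].round(0), "!!" if "1." in "".join(out).replace("-","") and any(abs((R.inv().apply(P-p)/150)).max()>1 for P,_ in rows[c:c+5]) else "")
        p,R=rows[c+4]
E
python3 - <<'E'
from plan import *
plan([(320,-440,262,-1.0,35),(622.6,247.3,120,-.12,35),(622.6,247.3,22,-.12,35)])
E
```

```text
t 1.3 pos [ 264.4 -566.3  222.7] yaw -1.134 tilt 0.0 F [ 0.4 -0.2  0.1] w 88.1
[[[-0.121,-0.138,-0.052],[0,0,-0.026]],[[-0.242,-0.277,-0.105],[0,0,-0.051]],[[-0.364,-0.415,-0.157],[0,0,-0.077]],[[-0.485,-0.554,-0.21],[0,0,-0.102]],[[-0.606,-0.692,-0.262],[0,0,-0.128]]]   end [ 320. -440.  262.] 
[[[-0.126,-0.19,0.043],[0,0,-0.038]],[[-0.251,-0.379,0.086],[0,0,-0.076]],[[-0.377,-0.569,0.129],[0,0,-0.115]],[[-0.503,-0.759,0.172],[0,0,-0.153]],[[-0.629,-0.948,0.215],[0,0,-0.191]]]   end [ 389. -284.  230.] 
[[[-0.086,-0.211,0.043],[0,0,-0.038]],[[-0.171,-0.422,0.086],[-0,0,-0.076]],[[-0.257,-0.633,0.129],[0,0,-0.115]],[[-0.342,-0.844,0.172],[0,0,-0.153]],[[-0.428,-1.05,0.215],[0,0,-0.191]]]   end [ 458. -128.  197.] !!
[[[-0.042,-0.224,0.043],[-0,0,-0.038]],[[-0.084,-0.447,0.086],[-0,0,-0.076]],[[-0.126,-0.671,0.129],[-0,0,-0.115]],[[-0.168,-0.895,0.172],[-0,0,-0.153]],[[-0.21,-1.12,0.215],[-0,0,-0.191]]]   end [526.  29. 165.] !!
[[[0.003,-0.228,0.043],[0,0,-0.038]],[[0.007,-0.455,0.086],[-0,0,-0.076]],[[0.01,-0.683,0.129],[-0,0,-0.115]],[[0.013,-0.91,0.172],[0,0,-0.153]],[[0.017,-1.14,0.215],[0,0,-0.191]]]   end [595. 185. 133.] !!
[[[0.048,-0.222,0.043],[0,0,-0.038]],[[0.097,-0.445,0.086],[0,0,-0.076]],[[0.097,-0.445,0.304],[0,0,-0.076]],[[0.097,-0.445,0.522],[0,0,-0.076]],[[0.097,-0.445,0.739],[0,0,-0.076]]]   end [623. 247.  22.]
```

```bash
python3 - <<'E'
from plan import *
plan([(320,-440,265,-.9,29.5),(440,-170,265,-.6,29.5),(622.6,247.3,60,-.12,30)])
E
```

```text
t 1.3 pos [ 264.4 -566.3  222.7] yaw -1.134 tilt 0.0 F [ 0.4 -0.2  0.1] w 88.1
[[[-0.121,-0.138,-0.056],[0,0,-0.045]],[[-0.242,-0.277,-0.113],[0,0,-0.089]],[[-0.364,-0.415,-0.169],[0,0,-0.134]],[[-0.485,-0.554,-0.226],[0,0,-0.179]],[[-0.606,-0.692,-0.282],[0,0,-0.223]]]   end [ 320. -440.  265.] 
[[[-0.083,-0.159,-0],[-0,0,-0.026]],[[-0.166,-0.317,-0],[-0,0,-0.052]],[[-0.249,-0.476,-0],[0,0,-0.078]],[[-0.332,-0.635,-0],[0,0,-0.104]],[[-0.415,-0.793,-0],[0,0,-0.13]]]   end [ 375. -317.  265.] 
[[[-0.061,-0.168,-0],[0,0,-0.026]],[[-0.121,-0.337,-0],[-0,0,-0.052]],[[-0.182,-0.505,-0],[0,0,-0.078]],[[-0.243,-0.674,-0],[0,0,-0.104]],[[-0.303,-0.842,-0],[-0,0,-0.13]]]   end [ 429. -195.  265.] 
[[[-0.037,-0.175,-0],[0,0,-0.026]],[[-0.075,-0.35,0.08],[0,0,-0.053]],[[-0.113,-0.524,0.161],[-0,0,-0.08]],[[-0.151,-0.699,0.241],[0,0,-0.107]],[[-0.189,-0.873,0.322],[0,0,-0.134]]]   end [483. -72. 217.] 
[[[-0.013,-0.178,0.08],[-0,0,-0.027]],[[-0.027,-0.356,0.161],[0,0,-0.054]],[[-0.04,-0.534,0.241],[0,0,-0.081]],[[-0.053,-0.713,0.322],[0,0,-0.108]],[[-0.067,-0.891,0.402],[0,0,-0.135]]]   end [537.  51. 156.] 
[[[0.012,-0.178,0.08],[-0,0,-0.027]],[[0.024,-0.356,0.161],[-0,0,-0.054]],[[0.036,-0.535,0.241],[-0,0,-0.081]],[[0.048,-0.713,0.322],[-0,0,-0.108]],[[0.059,-0.891,0.402],[-0,0,-0.135]]]   end [590. 174.  96.] 
[[[0.037,-0.175,0.08],[0,0,-0.027]],[[0.074,-0.35,0.161],[0,0,-0.054]],[[0.111,-0.524,0.241],[0,0,-0.081]],[[0.111,-0.524,0.241],[0,0,-0.081]],[[0.111,-0.524,0.241],[0,0,-0.081]]]   end [623. 247.  60.]
```

Emit:
move_arm(motion=[[[-0.12, -0.14, -0.06], [0, 0, -0.045]], [[-0.24, -0.28, -0.11], [0, 0, -0.09]], [[-0.36, -0.415, -0.17], [0, 0, -0.135]], [[-0.485, -0.555, -0.225], [0, 0, -0.18]], [[-0.605, -0.69, -0.28], [0, 0, -0.223]]], gripper=1)

```text
t: 1.92
ee_pos: [320.7, -438.0, 265.7]
orientation: [2.831, -1.361, 0.001]
ft_force: [-0.3, -0.8, -0.1]
width: 87.4
```

Emit:
move_arm(motion=[[[-0.08, -0.16, 0], [0, 0, -0.026]], [[-0.165, -0.32, 0], [0, 0, -0.052]], [[-0.25, -0.475, 0], [0, 0, -0.078]], [[-0.33, -0.635, 0], [0, 0, -0.104]], [[-0.415, -0.793, 0], [0, 0, -0.13]]])

```text
t: 2.55
ee_pos: [374.9, -315.4, 265.4]
orientation: [2.917, -1.166, 0.001]
ft_force: [0.3, 0.7, -0.0]
width: 88.4
```

Emit:
move_arm(motion=[[[-0.06, -0.17, 0], [0, 0, -0.026]], [[-0.12, -0.335, 0], [0, 0, -0.052]], [[-0.18, -0.505, 0], [0, 0, -0.078]], [[-0.24, -0.675, 0], [0, 0, -0.104]], [[-0.303, -0.842, 0], [0, 0, -0.13]]])

```text
t: 3.18
ee_pos: [429.0, -192.8, 265.4]
orientation: [2.99, -0.965, 0.001]
ft_force: [0.4, 1.3, -0.5]
width: 87.7
```

Emit:
move_arm(motion=[[[-0.04, -0.175, 0], [0, 0, -0.026]], [[-0.075, -0.35, 0.08], [0, 0, -0.053]], [[-0.115, -0.525, 0.16], [0, 0, -0.08]], [[-0.15, -0.7, 0.24], [0, 0, -0.107]], [[-0.19, -0.873, 0.322], [0, 0, -0.134]]])

```text
t: 3.8
ee_pos: [482.7, -70.1, 216.8]
orientation: [-3.05, 0.753, -0.002]
ft_force: [0.8, -0.3, -0.3]
width: 88.1
```

Emit:
move_arm(motion=[[[-0.013, -0.178, 0.08], [0, 0, -0.027]], [[-0.027, -0.356, 0.16], [0, 0, -0.054]], [[-0.04, -0.534, 0.24], [0, 0, -0.081]], [[-0.053, -0.713, 0.32], [0, 0, -0.108]], [[-0.067, -0.891, 0.4], [0, 0, -0.135]]])

```text
t: 4.42
ee_pos: [536.3, 52.6, 156.9]
orientation: [-3.095, 0.536, -0.001]
ft_force: [-0.0, -0.9, -0.3]
width: 87.8
```

Emit:
move_arm(motion=[[[0.012, -0.178, 0.08], [0, 0, -0.027]], [[0.024, -0.356, 0.16], [0, 0, -0.054]], [[0.036, -0.535, 0.24], [0, 0, -0.081]], [[0.048, -0.713, 0.32], [0, 0, -0.108]], [[0.059, -0.891, 0.4], [0, 0, -0.135]]])

```text
t: 5.05
ee_pos: [590.6, 175.1, 96.3]
orientation: [-3.125, 0.317, -0.001]
ft_force: [0.3, -0.8, -0.1]
width: 88.3
```

```bash
python3 - <<'E'
from plan import *
plan([(622.6,247.3,60,-.12,30),(622.6,247.3,60,-.12,30),(622.6,247.3,2,-.12,10)])
E
```

```text
t 5.05 pos [590.6 175.1  96.3] yaw -0.202 tilt 0.0006 F [ 0.3 -0.8 -0.1] w 88.3
[[[0.037,-0.171,0.081],[-0,-0,-0.026]],[[0.075,-0.343,0.162],[-0,-0.001,-0.052]],[[0.112,-0.514,0.242],[-0,-0.001,-0.079]],[[0.112,-0.514,0.242],[-0,-0.001,-0.079]],[[0.112,-0.514,0.307],[-0,-0.001,-0.079]]]   end [623. 247.  50.] 
[[[0,-0,0.064],[0,0,0]],[[0,-0,0.129],[0,0,0]],[[0,-0,0.193],[0,0,0]],[[0,-0,0.258],[0,0,0]],[[0,-0,0.322],[0,0,0]]]   end [623. 247.   2.]
```

Emit:
move_arm(motion=[[[0.037, -0.171, 0.08], [0, 0, -0.026]], [[0.075, -0.343, 0.16], [0, 0, -0.052]], [[0.112, -0.514, 0.24], [0, 0, -0.079]], [[0.112, -0.514, 0.27], [0, 0, -0.079]], [[0.112, -0.514, 0.307], [0, 0, -0.079]]])

```text
t: 5.68
ee_pos: [622.0, 245.2, 49.9]
orientation: [3.135, -0.191, -0.001]
ft_force: [0.2, -0.6, -1.0]
width: 87.8
```

```bash
python3 - <<'E'
from plan import *
plan([(622.6,247.3,2,-.12,10)])
d=cam("top"); cv2.imwrite("pics/t1.png",d["pixels"][100:300,80:330,::-1].repeat(3,0).repeat(3,1))
E
```

```text
t 5.67 pos [622.  245.2  49.9] yaw -0.122 tilt 0.0007 F [ 0.2 -0.6 -1. ] w 87.8
[[[0,-0.003,0.064],[0,0.001,-0]],[[0.001,-0.006,0.128],[0,0.001,-0.001]],[[0.001,-0.009,0.192],[0,0.001,-0.001]],[[0.002,-0.011,0.256],[0,0.001,-0.001]],[[0.002,-0.014,0.319],[0,0.001,-0.002]]]   end [623. 247.   2.]
```

View pics/t1.png

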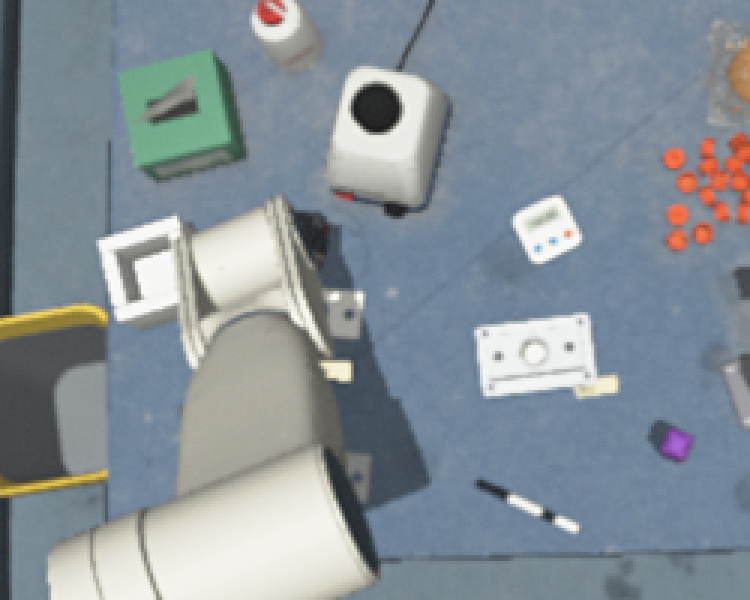

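```bash
python3 - <<'E'
from plan import *
for n in("top","side"):
    for k in("ice_cup","notebook","bench_timer","bench_marker"): print(n,k,[(round(r["p"],2),r["location"]) for r in ctrl.pinpoint(n,k)[:2]])
d=cam("side"); cv2.imwrite("pics/s1.png",d["pixels"][90:240,180:380,::-1].repeat(4,0).repeat(4,1))
E
```

```text
top ice_cup [(0.78, [659.4, 422.8, -4.0]), (0.34, [624.2, 243.5, 7.9])]
top notebook [(0.7, [513.9, -289.9, -4.7]), (0.67, [405.0, -543.3, -0.5])]
top bench_timer [(0.77, [709.4, -36.3, -1.1])]
top bench_marker [(0.64, [379.5, -5.1, 0.9])]
side ice_cup [(0.98, [662.7, 428.2, -2.3]), (0.59, [512.0, -289.2, 159.7])]
side notebook [(0.93, [411.3, -546.6, 0.2]), (0.57, [709.6, -40.1, -1.6])]
side bench_timer [(0.58, [709.4, -36.8, -4.7])]
side bench_marker [(0.53, [385.0, -4.8, -2.4])]
```

View pics/s1.png

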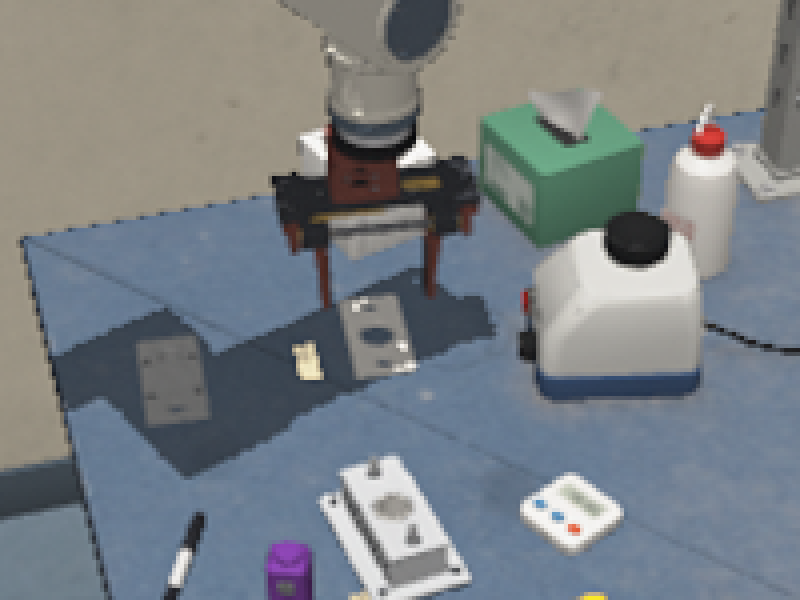

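```bash
python3 - <<'E'
from plan import *
d=cam("top")
print(unproj(d,[(190,163),(222,171),(212,171)],0), unproj(d,[(190,163),(222,171)],60))
E
```

```text
[[771.90838633 226.41832852   0.        ]
 [737.04386097 108.59206145   0.        ]
 [738.55062803 145.3103063    0.        ]] [[758.00997021 214.98945649  60.        ]
 [724.22718242 100.81897129  60.        ]]
```

Emit:
move_arm(motion=[[[0, -0.006, 0.08], [0, 0, 0]], [[0, -0.012, 0.16], [0, 0, 0]], [[0.001, -0.014, 0.24], [0, 0, 0]], [[0.002, -0.014, 0.3], [0, 0, 0]], [[0.002, -0.014, 0.318], [0, 0, 0]]])

```text
t: 6.85
ee_pos: [622.5, 247.1, 1.5]
orientation: [3.135, -0.192, -0.002]
ft_force: [0.6, 0.3, 0.3]
width: 87.8
```

Emit:
move_arm(motion=[[[0, 0, 0], [0, 0, 0]], [[0, 0, 0], [0, 0, 0]], [[0, 0, 0], [0, 0, 0]], [[0, 0, 0], [0, 0, 0]], [[0, 0, 0], [0, 0, 0]]], gripper=0)

```text
t: 7.48
ee_pos: [623.2, 247.4, 3.0]
orientation: [-3.135, 0.192, -0.001]
ft_force: [-1.1, -1.3, 2.7]
width: 55.6
```

```bash
python3 - <<'E'
from plan import *
plan([(622.6,247.3,62,-.12,20)])
E
```

```text
t 7.47 pos [623.2 247.4   3. ] yaw -0.122 tilt 0.0005 F [-1.1 -1.3  2.7] w 55.6
[[[-0.001,0,-0.131],[-0,-0,-0.001]],[[-0.003,0.001,-0.262],[-0,-0,-0.002]],[[-0.004,0.001,-0.393],[-0,-0,-0.002]],[[-0.004,0.001,-0.393],[-0,-0,-0.002]],[[-0.004,0.001,-0.393],[-0,-0,-0.002]]]   end [623. 247.  62.]
```

Emit:
move_arm(motion=[[[0, 0, -0.13], [0, 0, 0]], [[0, 0, -0.3], [0, 0, 0]], [[0, 0, -0.5], [0, 0, 0]], [[0, 0, -0.64], [0, 0, 0]], [[0, 0, -0.64], [0, 0, 0]]])

```text
t: 8.1
ee_pos: [624.3, 247.8, 101.1]
orientation: [-3.134, 0.192, -0.006]
ft_force: [0.2, -0.3, -1.5]
width: 55.6
```

```bash
python3 - <<'E'
from plan import *
plan([(559.6,-18.8,100,.091,29)])
d=cam("side"); cv2.imwrite("pics/s2.png",d["pixels"][90:240,180:380,::-1].repeat(4,0).repeat(4,1))
E
```

```text
t 8.1 pos [624.3 247.8 101.1] yaw -0.122 tilt 0.0041 F [ 0.2 -0.3 -1.5] w 55.6
[[[-0.021,0.182,0],[-0.002,-0.003,-0.02]],[[-0.042,0.363,0.001],[-0.002,-0.003,-0.041]],[[-0.063,0.545,0.001],[-0.002,-0.003,-0.061]],[[-0.085,0.727,0.001],[-0.002,-0.004,-0.082]],[[-0.106,0.908,0.001],[-0.002,-0.004,-0.102]]]   end [592. 115. 101.] 
[[[-0.04,0.178,0.001],[0,0,-0.02]],[[-0.081,0.357,0.001],[0,0,-0.041]],[[-0.121,0.535,0.002],[0,0,-0.061]],[[-0.161,0.714,0.003],[0,0,-0.082]],[[-0.202,0.892,0.004],[0,0,-0.102]]]   end [560. -19. 100.]
```

View pics/s2.png

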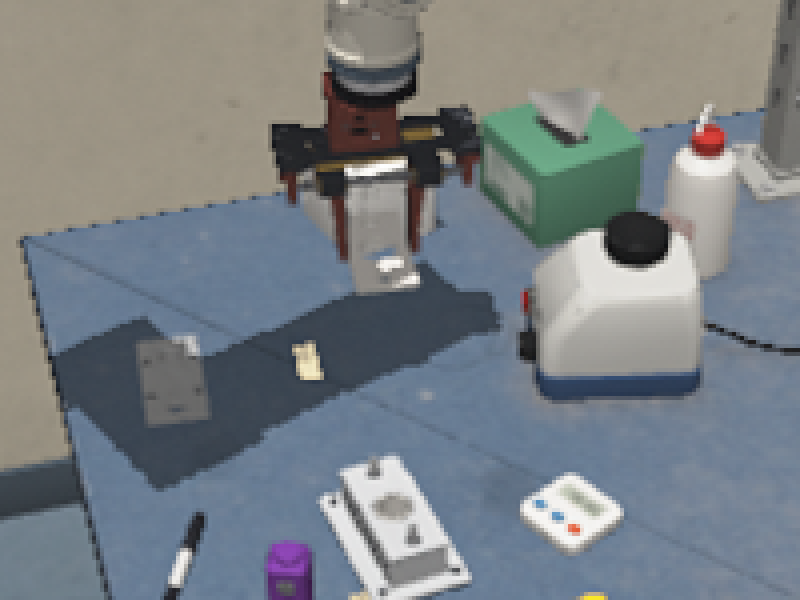

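```bash
cat > pit.py <<'E'
from fit import *
from plan import cur
import sys
def ov(f,angs,half=28,s=14,dz=0,cams=("side",)):
    p,R=cur(); M=R.as_matrix()
    for n in cams:
        d=cam(n); u,v=proj(d,p)[0].astype(int); a=d["pixels"][max(0,v-half):v+half,u-half:u+half,::-1]; lo=np.array([u-half,max(0,v-half)])
        im=cv2.resize(a,None,fx=s,fy=s,interpolation=cv2.INTER_CUBIC)
        for ang,c in zip(angs,((0,0,255),(0,255,0),(255,0,0))):
            X=rect(56,112,0); ca,sa=np.cos(ang),np.sin(ang)
            # tool frame: rotate about tool x; y along tool y
            L=np.c_[X[:,0],X[:,1]*ca,X[:,1]*sa-1+dz]
            q=proj(d,p+L@M.T); cv2.polylines(im,[np.round((q-lo+.5)*s).astype(np.int32)],True,c,1)
        cv2.imwrite(f.replace("X",n),im)
E
python3 - <<'E'
from pit import *
ov("pics/pX1.png",[0,.5,-.5])
E
```

```text
t 8.15 pos [623.4 247.4  99.5] yaw -0.122 tilt 0.0015 F [-0.2  0.6 -0.8] w 55.3
```

View pics/pside1.png

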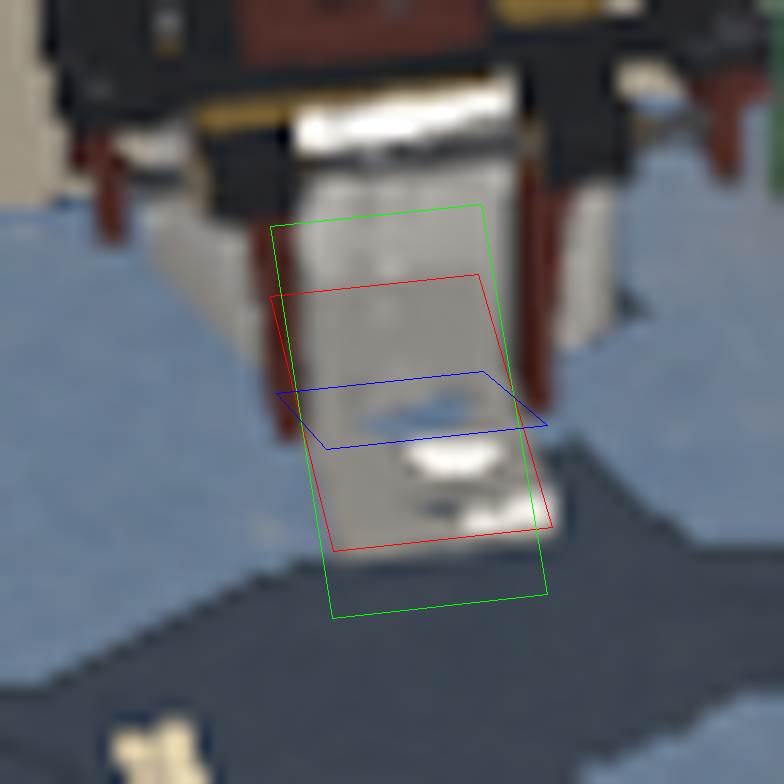

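Emit:
move_arm(motion=[[[-0.02, 0.18, 0], [0, 0, -0.02]], [[-0.04, 0.363, 0], [0, 0, -0.04]], [[-0.063, 0.545, 0], [0, 0, -0.06]], [[-0.085, 0.727, 0], [0, 0, -0.08]], [[-0.105, 0.908, 0], [0, 0, -0.102]]])

```text
t: 8.82
ee_pos: [589.5, 113.0, 97.1]
orientation: [3.141, -0.023, -0.004]
ft_force: [-0.9, 0.1, -0.3]
width: 55.7
```

```bash
python3 - <<'E'
from plan import *
plan([(559.6,-18.8,90,.091,29)])
E
```

```text
t 8.82 pos [589.5 113.   97.1] yaw -0.015 tilt 0.0027 F [-0.9  0.1 -0.3] w 55.7
[[[-0.037,0.176,0.01],[0,0.003,-0.02]],[[-0.074,0.353,0.019],[0,0.003,-0.04]],[[-0.112,0.529,0.029],[0,0.003,-0.061]],[[-0.149,0.705,0.039],[0,0.003,-0.081]],[[-0.186,0.882,0.048],[0,0.003,-0.101]]]   end [560. -19.  90.]
```

Emit:
move_arm(motion=[[[-0.037, 0.176, 0.01], [0, 0, -0.02]], [[-0.075, 0.353, 0.02], [0, 0, -0.04]], [[-0.112, 0.53, 0.03], [0, 0, -0.061]], [[-0.15, 0.705, 0.04], [0, 0, -0.081]], [[-0.186, 0.882, 0.048], [0, 0, -0.101]]])

```text
t: 9.45
ee_pos: [559.5, -18.6, 90.0]
orientation: [-3.138, -0.143, 0.004]
ft_force: [-0.0, -0.0, -1.3]
width: 55.4
```

```bash
python3 - <<'E'
from plan import *
from fit import *
p,R=cur()
import time
for n in("side","top"):
    d=cam(n); crop(d,[560,-19,75],f"pics/c{n}3.png",28,14)
d=cam("side"); print(fit([d],sheet(p[2]-2),[560,-19,.09])[0])
cur()
E
```

```text
t 9.45 pos [559.5 -18.6  90. ] yaw 0.091 tilt 0.0026 F [-0.  -0.  -1.3] w 55.4
[ 5.62445023e+02 -2.84887956e+01 -2.21190452e-02]
t 9.6 pos [559.8 -18.6  90.2] yaw 0.088 tilt 0.0025 F [ 0.6 -0.  -0.6] w 55.1
```

View pics/cside3.png

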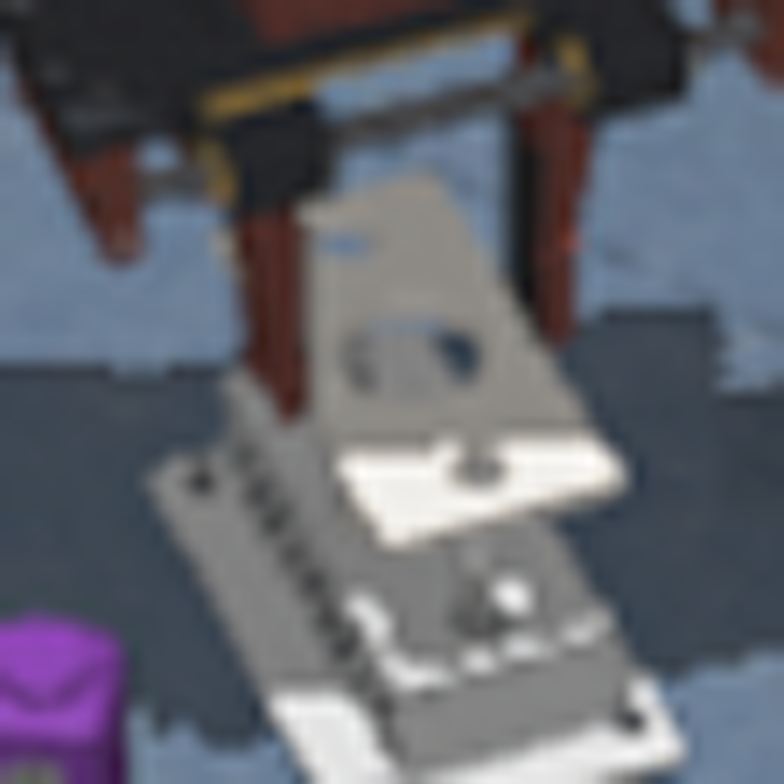

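View pics/ctop3.png

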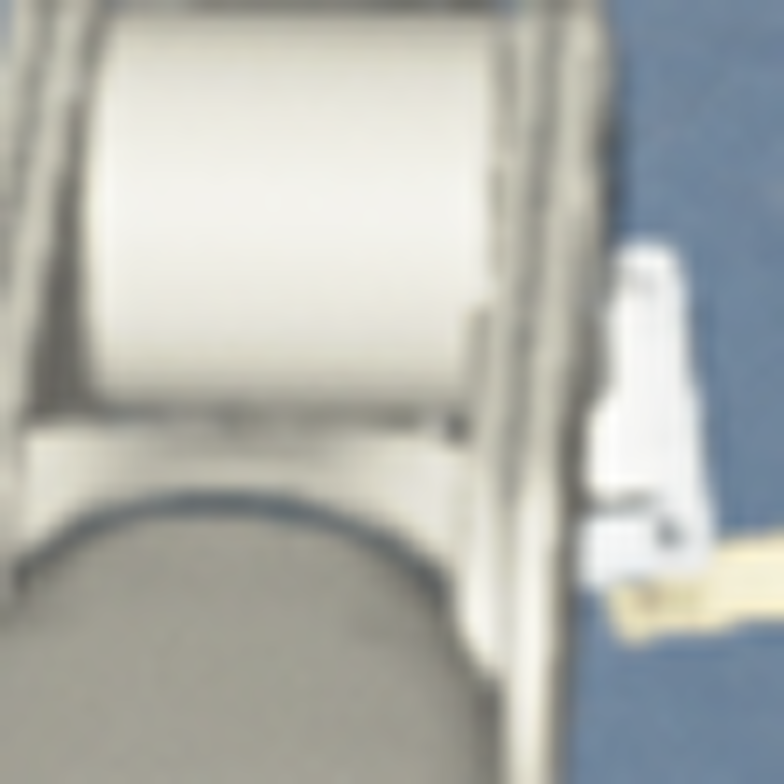

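```bash
cat >> pit.py <<'E'
def ov2(f,items,c,half=28,s=14,n="side"):
    d=cam(n); u,v=proj(d,c)[0].astype(int); lo=np.array([u-half,max(0,v-half)])
    a=d["pixels"][lo[1]:v+half,lo[0]:u+half,::-1]; im=cv2.resize(a,None,fx=s,fy=s,interpolation=cv2.INTER_CUBIC)
    for mod,p,col in items:
        for P,_ in mod:
            q=proj(d,tf(P,p)); cv2.polylines(im,[cv2.convexHull(np.round((q-lo+.5)*s).astype(np.int32))],True,col,1)
    cv2.imwrite(f,im)
E
python3 - <<'E'
from pit import *
p,R=cur()
ov2("pics/o3.png",[(sheet(p[2]-2.5),[p[0],p[1],.09],(0,0,255)),(block(),[559.6,-18.8,.091],(0,255,0))],[560,-19,75])
E
```

```text
t 9.6 pos [559.8 -18.6  90.2] yaw 0.088 tilt 0.0025 F [ 0.6 -0.  -0.6] w 55.1
```

View pics/o3.png

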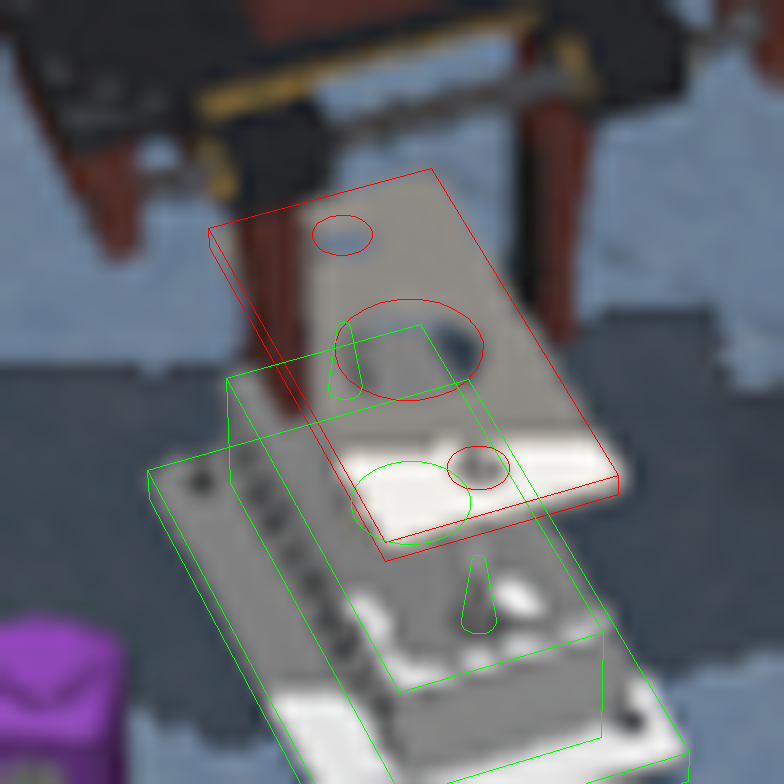

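Emit:
move_arm(motion=[[[0, 0, 0.07], [0, 0, 0]], [[0, 0, 0.13], [0, 0, 0]], [[0, 0, 0.18], [0, 0, 0]], [[0, 0, 0.23], [0, 0, 0]], [[0, 0, 0.265], [0, 0, 0]]])

```text
t: 10.28
ee_pos: [560.7, -17.7, 51.1]
orientation: [-3.138, -0.142, 0.001]
ft_force: [0.9, -0.6, -0.4]
width: 55.4
```

```bash
python3 - <<'E'
from pit import *
p,R=cur()
ov2("pics/o4.png",[(sheet(p[2]-2.5),[p[0],p[1],.09],(0,0,255))],[560,-19,50])
E
```

```text
t 10.28 pos [560.7 -17.7  51.1] yaw 0.09 tilt 0.0004 F [ 0.9 -0.6 -0.4] w 55.4
```

View pics/o4.png

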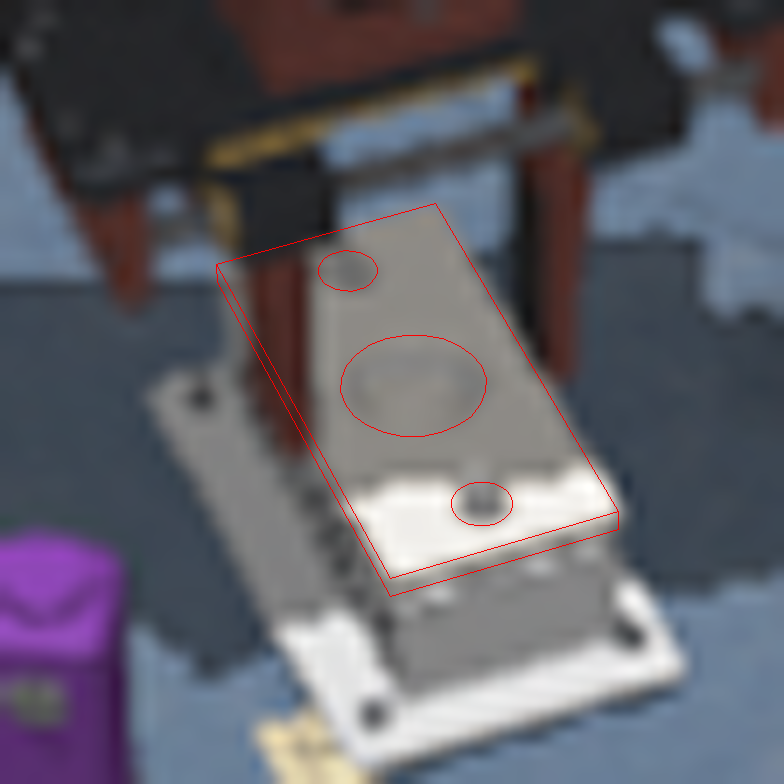

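Emit:
move_arm(motion=[[[0, 0, 0.008], [0, 0, 0]], [[0, 0, 0.016], [0, 0, 0]], [[0, 0, 0.018], [0, 0, 0]], [[0, 0, 0.018], [0, 0, 0]], [[0, 0, 0.018], [0, 0, 0]]])

```text
t: 10.95
ee_pos: [560.9, -17.8, 49.1]
orientation: [3.138, 0.142, 0.0]
ft_force: [-0.4, 0.1, -0.9]
width: 55.0
```

Emit:
move_arm(motion=[[[0, 0, 0], [0, 0, 0]], [[0, 0, 0], [0, 0, 0]], [[0, 0, 0], [0, 0, 0]], [[0, 0, 0], [0, 0, 0]], [[0, 0, 0], [0, 0, 0]]], gripper=1)

```text
t: 11.58
ee_pos: [560.8, -17.8, 49.0]
orientation: [-3.138, -0.142, 0.0]
ft_force: [-0.1, 0.1, 0.4]
width: 87.7
```

```bash
python3 - <<'E'
from plan import *
plan([(560,-18.5,110,.09,22),(424.7,240.1,110,-.10,29.3),(424.7,240.1,60,-.10,29)])
E
```

```text
t 11.57 pos [560.8 -17.8  49. ] yaw 0.09 tilt 0.0 F [-0.1  0.1  0.4] w 87.7
[[[-0.002,0.001,-0.136],[-0,0,0]],[[-0.004,0.003,-0.271],[-0,0,0]],[[-0.006,0.004,-0.407],[-0,0,0]],[[-0.08,-0.176,-0.407],[-0,0,0.018]],[[-0.154,-0.356,-0.407],[-0,0,0.036]]]   end [533.  33. 110.] 
[[[-0.081,-0.177,-0],[0,-0,0.018]],[[-0.162,-0.354,-0],[0,-0,0.036]],[[-0.243,-0.531,-0],[0,-0,0.054]],[[-0.324,-0.707,-0],[-0,-0,0.073]],[[-0.406,-0.884,-0],[0,-0,0.091]]]   end [465. 163. 110.] 
[[[-0.098,-0.168,-0],[0,-0,0.018]],[[-0.195,-0.337,-0],[0,-0,0.036]],[[-0.293,-0.505,-0],[0,-0,0.054]],[[-0.293,-0.505,0.167],[0,-0,0.054]],[[-0.293,-0.505,0.333],[0,-0,0.054]]]   end [425. 240.  60.]
```

Emit:
move_arm(motion=[[[0, 0, -0.14], [0, 0, 0]], [[0, 0, -0.28], [0, 0, 0]], [[0, 0, -0.42], [0, 0, 0]], [[-0.08, -0.175, -0.42], [0, 0, 0.018]], [[-0.154, -0.355, -0.42], [0, 0, 0.036]]])

```text
t: 12.2
ee_pos: [532.9, 33.4, 112.4]
orientation: [-3.141, -0.08, -0.001]
ft_force: [-0.3, 0.3, -0.5]
width: 87.7
```

Emit:
move_arm(motion=[[[-0.08, -0.177, 0], [0, 0, 0.018]], [[-0.162, -0.354, 0], [0, 0, 0.036]], [[-0.243, -0.53, 0], [0, 0, 0.054]], [[-0.324, -0.707, 0], [0, 0, 0.073]], [[-0.406, -0.884, 0], [0, 0, 0.091]]])

```text
t: 12.82
ee_pos: [464.8, 163.2, 112.1]
orientation: [-3.141, 0.068, -0.0]
ft_force: [-0.5, 0.2, -0.0]
width: 87.5
```

Emit:
move_arm(motion=[[[-0.098, -0.168, 0], [0, 0, 0.018]], [[-0.195, -0.337, 0], [0, 0, 0.036]], [[-0.293, -0.505, 0], [0, 0, 0.054]], [[-0.293, -0.505, 0.16], [0, 0, 0.054]], [[-0.293, -0.505, 0.3], [0, 0, 0.054]]])

```text
t: 13.45
ee_pos: [424.5, 240.5, 66.7]
orientation: [-3.137, 0.154, -0.001]
ft_force: [-1.2, 0.9, 0.0]
width: 87.9
```

```bash
python3 - <<'E'
from plan import *
from pit import *
plan([(424.7,240.1,60,-.10,29),(424.7,240.1,15,-.10,12)])
d=[cam("top"),cam("side")]
mod=block()[:4]+[(p,l+4) for p,l in sheet(45)]+[(prism(circ(8,51,0,42),circ(3,65,0,42)),10),(prism(circ(8,51,0,-42),circ(3,65,0,-42)),11)]
print(fit(d[:1],sheet(45),[559.6,-18.8,.09]),fit(d[1:],sheet(45),[559.6,-18.8,.09]))
ov2("pics/o5.png",[(sheet(45),[559.6,-18.8,.09],(0,0,255))],[560,-19,50])
ov2("pics/o5t.png",[(sheet(45),[559.6,-18.8,.09],(0,0,255))],[560,-19,50],n="top")
ov2("pics/o5c.png",[(cover(0),[424.7,240.1,-.1],(0,0,255))],[425,240,20])
a=[cv2.resize(cv2.imread(f"pics/o5{k}.png"),(500,500))for k in("","t","c")]
cv2.imwrite("pics/o5all.png",cv2.resize(np.hstack(a),(799,266)))
E
```

```text
t 13.45 pos [424.5 240.5  66.7] yaw -0.098 tilt 0.0009 F [-1.2  0.9  0. ] w 87.9
[[[0.001,0.003,0.044],[-0,-0.001,0.002]],[[0.001,0.003,0.119],[-0,-0.001,0.002]],[[0.001,0.003,0.194],[-0,-0.001,0.002]],[[0.001,0.003,0.269],[-0,-0.001,0.002]],[[0.001,0.003,0.344],[-0,-0.001,0.002]]]   end [425. 240.  15.] 
(array([ 5.63855131e+02, -1.79833316e+01,  8.92253657e-02]), np.float64(1376.358457083893)) (array([ 5.61529911e+02, -1.76961374e+01,  8.64101351e-02]), np.float64(979.6569345572879))
```

View pics/o5.png

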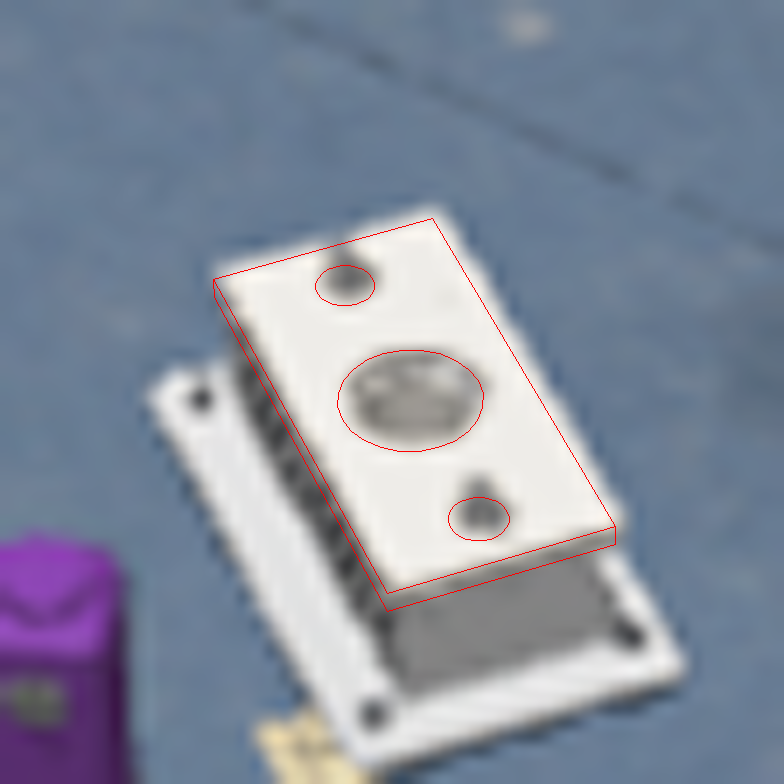

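View pics/o5all.png

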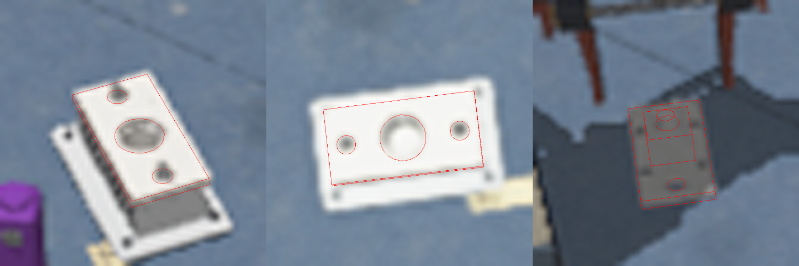

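Emit:
move_arm(motion=[[[0, 0, 0.09], [0, 0, 0]], [[0, 0, 0.17], [0, 0, 0]], [[0, 0, 0.25], [0, 0, 0]], [[0, 0, 0.32], [0, 0, 0]], [[0.001, 0.003, 0.35], [0, 0, 0]]])

```text
t: 14.32
ee_pos: [424.2, 239.2, 13.5]
orientation: [3.137, -0.156, -0.002]
ft_force: [-0.4, 0.7, -0.3]
width: 88.1
```

Emit:
move_arm(motion=[[[0, 0, 0], [0, 0, 0]], [[0, 0, 0], [0, 0, 0]], [[0, 0, 0], [0, 0, 0]], [[0, 0, 0], [0, 0, 0]], [[0, 0, 0], [0, 0, 0]]], gripper=0)

```text
t: 14.95
ee_pos: [424.8, 239.5, 14.6]
orientation: [-3.138, 0.156, -0.0]
ft_force: [0.5, 0.5, 0.7]
width: 41.6
```

Emit:
move_arm(motion=[[[0, 0, 0], [0, 0, 0]], [[0, 0, 0], [0, 0, 0]], [[0, 0, 0], [0, 0, 0]], [[0, 0, -0.02], [0, 0, 0]], [[0, 0, -0.05], [0, 0, 0]]])

```text
t: 15.58
ee_pos: [424.4, 239.3, 21.9]
orientation: [3.137, -0.156, -0.001]
ft_force: [0.3, -0.7, -3.4]
width: 34.1
```

```bash
python3 - <<'E'
from plan import *
plan([(424.7,240.1,110,-.10,25),(560,-18.3,110,.09,29.3)])
E
```

```text
t 15.57 pos [424.4 239.3  21.9] yaw -0.099 tilt 0.0008 F [ 0.3 -0.7 -3.4] w 34.1
[[[0,-0.001,-0.147],[0,0.001,0]],[[0.001,-0.003,-0.294],[0,0.001,0]],[[0.001,-0.004,-0.44],[0,0.001,0]],[[0.001,-0.005,-0.587],[0,0.001,0.001]],[[0.108,0.157,-0.587],[0,0.001,-0.018]]]   end [438. 214. 110.] 
[[[0.104,0.164,0],[-0,0,-0.018]],[[0.208,0.329,0],[-0,0,-0.036]],[[0.312,0.493,0],[0,0,-0.054]],[[0.415,0.658,0],[0,0,-0.073]],[[0.519,0.822,0],[-0,0,-0.091]]]   end [506.  85. 110.] 
[[[0.088,0.174,0],[0,0,-0.018]],[[0.176,0.347,0],[-0,0,-0.036]],[[0.263,0.521,0],[0,0,-0.054]],[[0.351,0.694,0],[0,0,-0.073]],[[0.351,0.694,0],[0,0,-0.073]]]   end [560. -18. 110.]
```

Emit:
move_arm(motion=[[[0, 0, -0.147], [0, 0, 0]], [[0, 0, -0.294], [0, 0, 0]], [[0, 0, -0.44], [0, 0, 0]], [[0, 0, -0.587], [0, 0, 0]], [[0.108, 0.157, -0.587], [0, 0, -0.018]]])

```text
t: 16.2
ee_pos: [439.2, 215.5, 111.8]
orientation: [-3.138, 0.122, -0.005]
ft_force: [0.1, 0.3, -2.9]
width: 33.9
```

Emit:
move_arm(motion=[[[0.104, 0.164, 0], [0, 0, -0.018]], [[0.208, 0.329, 0], [0, 0, -0.036]], [[0.312, 0.493, 0], [0, 0, -0.054]], [[0.415, 0.658, 0], [0, 0, -0.073]], [[0.519, 0.822, 0], [0, 0, -0.091]]])

```text
t: 16.82
ee_pos: [506.3, 84.3, 110.1]
orientation: [3.141, 0.024, -0.0]
ft_force: [0.2, -0.1, -3.0]
width: 34.1
```

```bash
python3 - <<'E'
from plan import *
plan([(559.6,-19.4,100,.09,29.3)])
E
```

```text
t 16.82 pos [506.3  84.3 110.1] yaw 0.015 tilt 0.0002 F [ 0.2 -0.1 -3. ] w 34.1
[[[0.086,0.174,0.017],[0,0,-0.018]],[[0.172,0.349,0.034],[0,0,-0.036]],[[0.259,0.523,0.051],[0,0,-0.053]],[[0.345,0.697,0.068],[-0,0,-0.071]],[[0.345,0.697,0.068],[-0,0,-0.071]]]   end [560. -19. 100.]
```

Emit:
move_arm(motion=[[[0.086, 0.174, 0.017], [0, 0, -0.018]], [[0.172, 0.349, 0.034], [0, 0, -0.036]], [[0.259, 0.523, 0.05], [0, 0, -0.053]], [[0.345, 0.697, 0.067], [0, 0, -0.071]], [[0.345, 0.697, 0.067], [0, 0, -0.071]]])

```text
t: 17.45
ee_pos: [560.0, -20.0, 99.9]
orientation: [3.138, 0.136, 0.001]
ft_force: [0.3, 0.2, -2.2]
width: 34.2
```

```bash
python3 - <<'E'
from plan import *
from pit import *
p,R=cur()
ov2("pics/o6.png",[(cover(p[2]-14),[p[0],p[1],.09],(0,0,255)),(sheet(45),[560.7,-17.8,.09],(0,255,0))],[560,-19,70])
plan([(559.6,-19.4,68,.09,8)])
E
```

```text
t 17.45 pos [560.  -20.   99.9] yaw 0.087 tilt 0.0004 F [ 0.3  0.2 -2.2] w 34.2
t 17.5 pos [559.2 -19.1  99.8] yaw 0.087 tilt 0.0007 F [-1.2  0.7 -2. ] w 33.9
[[[0.001,0.001,0.053],[-0,0.001,-0.001]],[[0.001,0.001,0.106],[-0,0.001,-0.001]],[[0.002,0.002,0.159],[-0,0.001,-0.002]],[[0.003,0.003,0.212],[-0,0.001,-0.003]],[[0.003,0.003,0.212],[-0,0.001,-0.003]]]   end [560. -19.  68.]
```

View pics/o6.png

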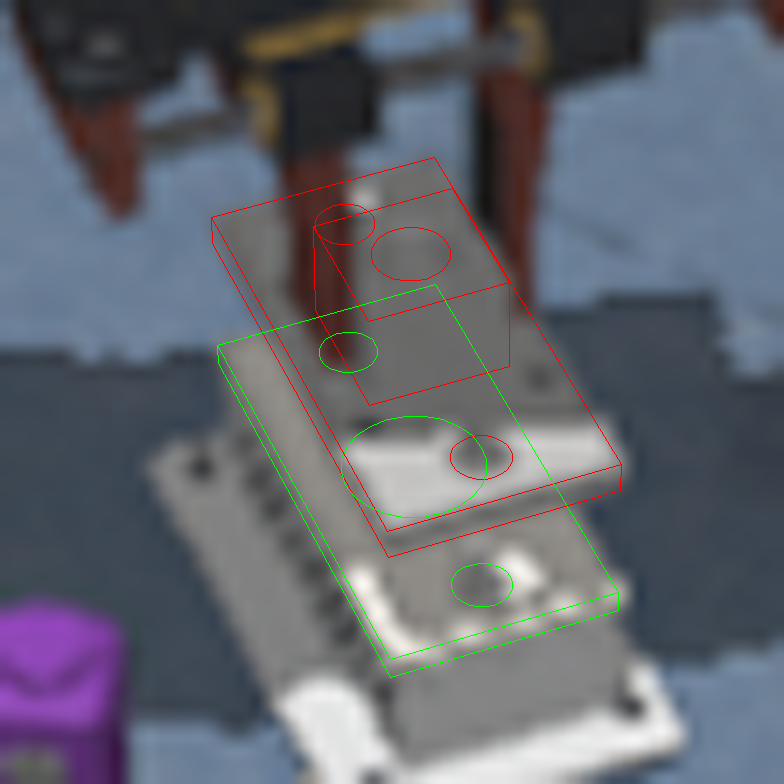

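Emit:
move_arm(motion=[[[0.003, -0.004, 0.05], [0, 0, 0]], [[0.003, -0.004, 0.1], [0, 0, 0]], [[0.003, -0.004, 0.15], [0, 0, 0]], [[0.003, -0.004, 0.19], [0, 0, 0]], [[0.003, -0.004, 0.215], [0, 0, 0]]])

```text
t: 18.12
ee_pos: [559.6, -17.7, 67.2]
orientation: [-3.138, -0.14, 0.001]
ft_force: [-0.3, -0.2, -2.6]
width: 33.8
```

Emit:
move_arm(motion=[[[0, 0, 0.005], [0, 0, 0]], [[0, 0, 0.01], [0, 0, 0]], [[0, 0, 0.015], [0, 0, 0]], [[0, 0, 0.015], [0, 0, 0]], [[0, 0, 0.015], [0, 0, 0]]])

```text
t: 18.75
ee_pos: [559.9, -17.9, 65.6]
orientation: [3.138, 0.14, 0.0]
ft_force: [0.1, 0.5, -2.2]
width: 33.7
```

```bash
python3 - <<'E'
from plan import *
from pit import *
p,R=cur()
ov2("pics/o7.png",[(cover(51),[560,-18.6,.09],(0,0,255))],[560,-19,70])
E
```

```text
t 18.75 pos [559.9 -17.9  65.6] yaw 0.089 tilt 0.0002 F [ 0.1  0.5 -2.2] w 33.7
```

View pics/o7.png

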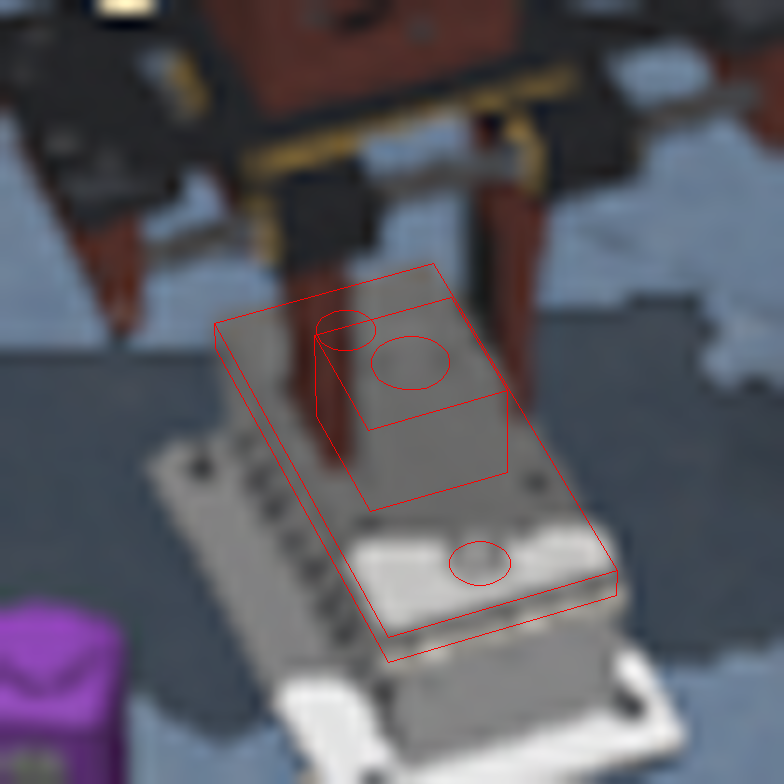

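Emit:
move_arm(motion=[[[0, 0, 0.004], [0, 0, 0]], [[0, 0, 0.008], [0, 0, 0]], [[0, 0, 0.01], [0, 0, 0]], [[0, 0, 0.01], [0, 0, 0]], [[0, 0, 0.01], [0, 0, 0]]])

```text
t: 19.42
ee_pos: [559.9, -17.9, 65.5]
orientation: [3.138, 0.14, 0.0]
ft_force: [-5.1, 0.7, 15.3]
width: 33.9
```

Emit:
move_arm(motion=[[[0, 0, 0], [0, 0, 0]], [[0, 0, 0], [0, 0, 0]], [[0, 0, 0], [0, 0, 0]], [[0, 0, 0], [0, 0, 0]], [[0, 0, 0], [0, 0, 0]]], gripper=1)

```text
t: 20.05
ee_pos: [559.8, -17.9, 63.8]
orientation: [3.138, 0.14, -0.0]
ft_force: [1.1, 1.1, -0.1]
width: 80.4
```

```bash
python3 - <<'E'
from plan import *
plan([(560,-18.5,150,.09,28),(545,-90,265,.09,29),(512.4,-289.1,265,0.06,29.3)])
E
```

```text
t 20.05 pos [559.8 -17.9  63.8] yaw 0.089 tilt 0.0002 F [ 1.1  1.1 -0.1] w 80.4
[[[0,0.001,-0.144],[-0,0,-0]],[[0,0.002,-0.287],[-0,0,-0]],[[0.001,0.003,-0.431],[-0,0,-0.001]],[[0.001,0.004,-0.574],[-0,0,-0.001]],[[-0.028,0.097,-0.728],[-0,0,-0.001]]]   end [557. -33. 173.] 
[[[-0.028,0.093,-0.153],[0,0,0]],[[-0.057,0.186,-0.307],[0,0,0]],[[-0.085,0.279,-0.46],[0,0,0]],[[-0.114,0.373,-0.613],[0,0,0]],[[-0.162,0.559,-0.613],[0,-0,0.004]]]   end [ 540. -118.  265.] 
[[[-0.047,0.186,0],[0,-0,0.004]],[[-0.094,0.373,0],[-0,-0,0.008]],[[-0.142,0.559,0],[0,-0,0.012]],[[-0.189,0.745,0],[0,-0,0.016]],[[-0.236,0.931,0],[0,-0,0.02]]]   end [ 517. -261.  265.] 
[[[-0.043,0.187,0],[-0,-0,0.004]],[[-0.043,0.187,0],[-0,-0,0.004]],[[-0.043,0.187,0],[-0,-0,0.004]],[[-0.043,0.187,0],[-0,-0,0.004]],[[-0.043,0.187,0],[-0,-0,0.004]]]   end [ 512. -289.  265.]
```

Emit:
move_arm(motion=[[[0, 0, -0.144], [0, 0, 0]], [[0, 0, -0.287], [0, 0, 0]], [[0, 0, -0.43], [0, 0, 0]], [[0, 0, -0.574], [0, 0, 0]], [[-0.028, 0.097, -0.728], [0, 0, 0]]])

```text
t: 20.68
ee_pos: [556.9, -32.3, 173.8]
orientation: [-3.138, -0.142, 0.0]
ft_force: [-1.1, -0.8, -0.6]
width: 87.9
```

Emit:
move_arm(motion=[[[-0.028, 0.093, -0.153], [0, 0, 0]], [[-0.057, 0.186, -0.307], [0, 0, 0]], [[-0.085, 0.279, -0.46], [0, 0, 0]], [[-0.114, 0.373, -0.613], [0, 0, 0]], [[-0.162, 0.559, -0.613], [0, 0, 0.004]]])

```text
t: 21.3
ee_pos: [541.2, -118.7, 267.2]
orientation: [3.138, 0.135, 0.006]
ft_force: [0.5, -0.1, -0.8]
width: 87.6
```

```bash
python3 - <<'E'
from plan import *
from pit import *
p,R=cur()
d=[cam("top"),cam("side")]
print(fit(d[1:],cover(51),[560,-18.6,.09]),fit(d[:1],cover(51),[560,-18.6,.09]))
for c,dd in(("top",d[:1]),("side",d[1:])):
    m=[(prism(rect(30,30,120),rect(30,30,198)),1),(rect(30,30,198),2),(circ(22,198.5),3)]
    for y in(0,.1): print(c,fit(dd,m,[512.4,-289,y],m=3))
ov2("pics/o8.png",[(cover(51),[560,-18.6,.09],(0,0,255))],[560,-19,70])
ov2("pics/o8h.png",[(homog(),[512.4,-289.1,.06],(0,0,255))],[512,-289,160],n="top",half=14,s=28)
ov2("pics/o8s.png",[(homog(),[512.4,-289.1,.06],(0,0,255))],[512,-289,160],n="side",half=20,s=20)
cv2.imwrite("pics/o8all.png",np.hstack([cv2.resize(cv2.imread(f"pics/o8{k}.png"),(400,400))for k in("h","s")]))
plan([(512.4,-289.1,265,0.06,29.3)])
E
```

```text
t 21.3 pos [ 541.2 -118.7  267.2] yaw 0.086 tilt 0.0037 F [ 0.5 -0.1 -0.8] w 87.6
(array([ 5.59801831e+02, -1.42713520e+01,  6.85867446e-02]), np.float64(818.4737085520927)) (array([567.38439109,  -5.88327176,   0.70227146]), np.float64(1871.434654851632))
top (array([ 5.12566692e+02, -2.88647094e+02,  6.62140277e-02]), np.float64(875.5864809920503))
top (array([ 5.12566606e+02, -2.88645798e+02,  6.60610992e-02]), np.float64(867.1939241747431))
side (array([ 5.13440233e+02, -2.86908278e+02,  2.57029123e-02]), np.float64(1067.356635830468))
side (array([ 5.13665262e+02, -2.86375121e+02,  2.58595146e-02]), np.float64(1059.9597658262721))
t 21.55 pos [ 540.  -118.   264.8] yaw 0.085 tilt 0.0008 F [-0.3 -0.1 -0.5] w 88.1
[[[-0.047,0.187,-0],[-0.001,0.001,0.004]],[[-0.093,0.374,-0.001],[-0.001,0.001,0.008]],[[-0.14,0.561,-0.001],[-0.001,0.001,0.012]],[[-0.186,0.747,-0.001],[-0.001,0.001,0.016]],[[-0.233,0.934,-0.002],[-0.001,0.001,0.02]]]   end [ 517. -261.  265.] 
[[[-0.043,0.188,-0],[-0,-0,0.004]],[[-0.043,0.188,-0],[-0,-0,0.004]],[[-0.043,0.188,-0],[-0,-0,0.004]],[[-0.043,0.188,-0],[-0,-0,0.004]],[[-0.043,0.188,-0],[-0,-0,0.004]]]   end [ 512. -289.  265.]
```

View pics/o8.png

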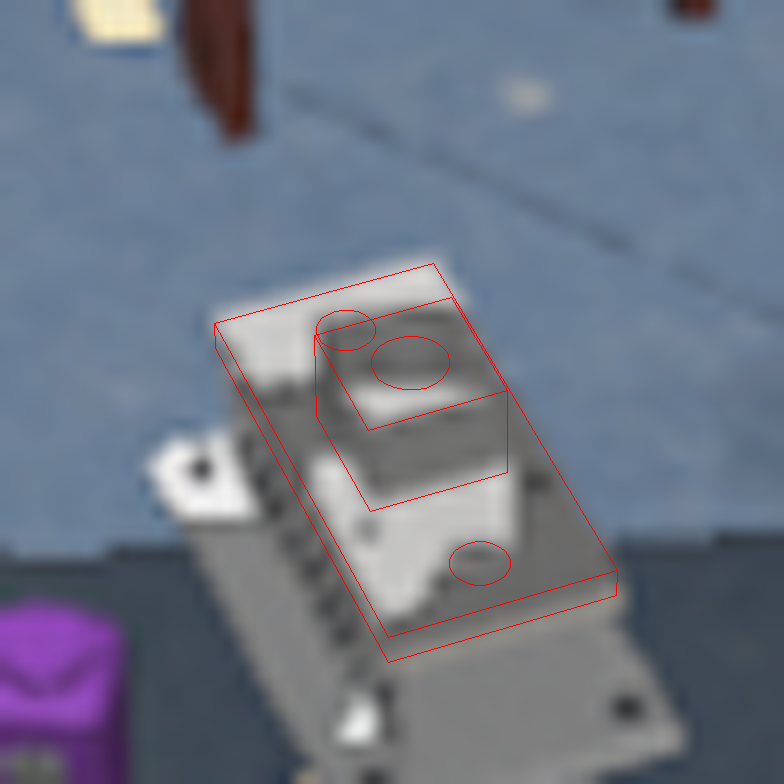

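View pics/o8all.png

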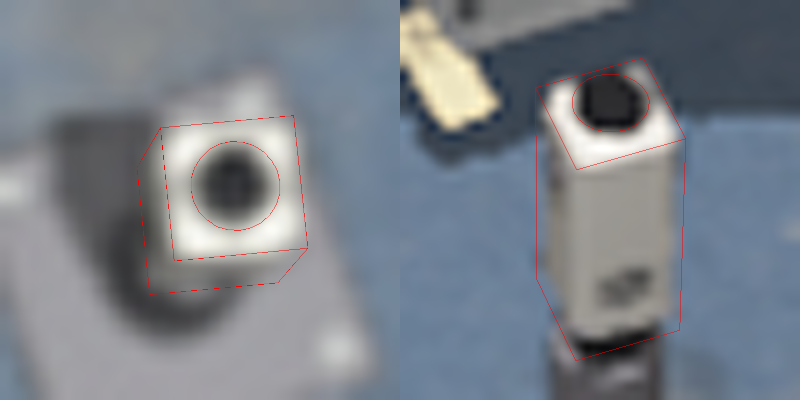

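```bash
python3 - <<'E'
from pit import *
d=cam("side"); crop(d,[512,-289,150],"pics/hs.png",18,22)
d=cam("side"); crop(d,[440,-177,130],"pics/hs2.png",18,22)
cv2.imwrite("pics/hs3.png",cv2.resize(np.hstack([cv2.imread("pics/hs.png"),cv2.imread("pics/hs2.png")]),(800,400)))
print(d["pixels"].shape)
E
```

```text
(420, 560, 3)
```

View pics/hs3.png

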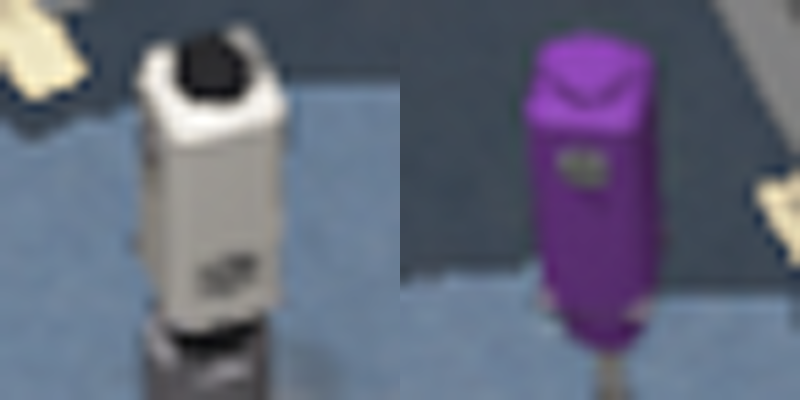

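Emit:
move_arm(motion=[[[-0.047, 0.187, 0], [0, 0, 0.004]], [[-0.093, 0.374, 0], [0, 0, 0.008]], [[-0.14, 0.56, 0], [0, 0, 0.014]], [[-0.186, 0.747, 0], [0, 0, 0.02]], [[-0.233, 0.934, 0], [0, 0, 0.03]]])

```text
t: 22.28
ee_pos: [517.3, -261.0, 264.8]
orientation: [-3.14, -0.085, 0.001]
ft_force: [0.3, -0.2, -0.2]
width: 87.8
```

```bash
python3 - <<'E'
from plan import *
plan([(512.5,-288.8,240,0.05,29.3),(512.5,-288.8,140,0.05,17)])
E
```

```text
t 22.27 pos [ 517.3 -261.   264.8] yaw 0.054 tilt 0.0006 F [ 0.3 -0.2 -0.2] w 87.8
[[[-0.021,0.092,0.083],[-0,0,0.002]],[[-0.042,0.183,0.165],[-0,0,0.004]],[[-0.042,0.183,0.276],[-0,0,0.004]],[[-0.042,0.183,0.387],[-0,0,0.004]],[[-0.042,0.183,0.499],[-0,0,0.004]]]   end [ 512. -289.  190.] 
[[[0,-0,0.111],[0,0,0]],[[0,-0,0.222],[0,0,0]],[[0,-0,0.333],[0,0,0]],[[0,-0,0.333],[0,0,0]],[[0,-0,0.333],[0,0,0]]]   end [ 512. -289.  140.]
```

Emit:
move_arm(motion=[[[-0.02, 0.092, 0.08], [0, 0, 0.002]], [[-0.042, 0.184, 0.165], [0, 0, 0.004]], [[-0.042, 0.184, 0.27], [0, 0, 0.004]], [[-0.042, 0.184, 0.38], [0, 0, 0.004]], [[-0.042, 0.184, 0.5], [0, 0, 0.004]]])

```text
t: 22.9
ee_pos: [512.5, -288.2, 188.7]
orientation: [-3.14, -0.079, 0.001]
ft_force: [-0.1, 0.9, 0.2]
width: 87.9
```

Emit:
move_arm(motion=[[[0, 0, 0.1], [0, 0, 0]], [[0, 0, 0.2], [0, 0, 0]], [[0, 0, 0.3], [0, 0, 0]], [[0, 0, 0.333], [0, 0, 0]], [[0, 0, 0.333], [0, 0, 0]]])

```text
t: 23.52
ee_pos: [512.4, -288.9, 139.9]
orientation: [-3.14, -0.077, 0.001]
ft_force: [0.4, -0.0, -0.1]
width: 88.1
```

```bash
python3 - <<'E'
from pit import *
from plan import *
ov2("pics/o9.png",[],[512,-289,150],half=28,s=14)
plan([(512.5,-288.8,140,0.05,17)])
E
```

```text
t 23.57 pos [ 512.6 -289.   140.3] yaw 0.049 tilt 0.0003 F [-0.1  0.2 -1. ] w 87.6
[[[-0.001,-0.001,0.002],[0,-0,-0.001]],[[-0.001,-0.001,0.002],[0,-0,-0.001]],[[-0.001,-0.001,0.002],[0,-0,-0.001]],[[-0.001,-0.001,0.002],[0,-0,-0.001]],[[-0.001,-0.001,0.002],[0,-0,-0.001]]]   end [ 512. -289.  140.]
```

View pics/o9.png

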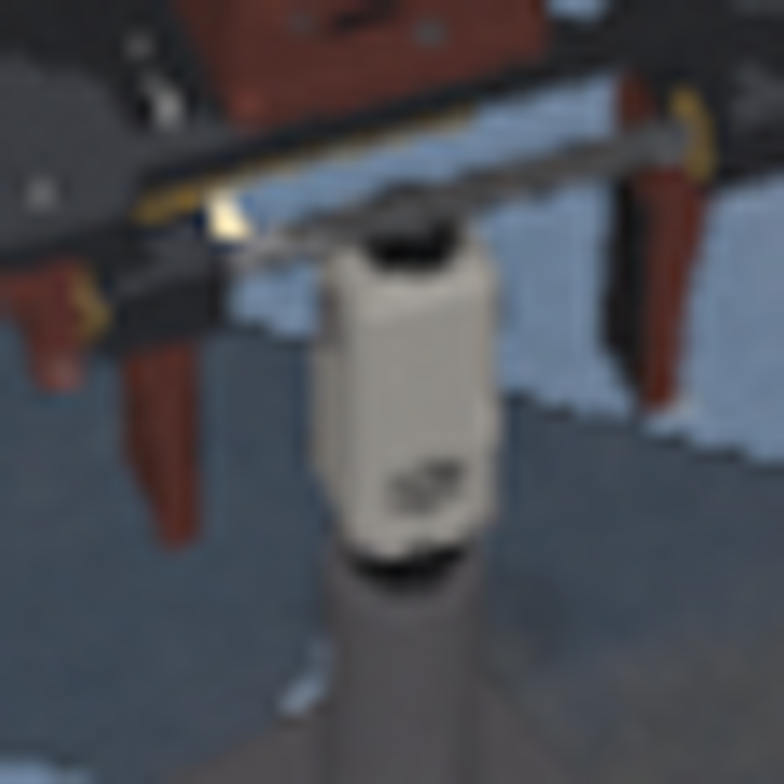

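Emit:
move_arm(motion=[[[0, 0, 0], [0, 0, 0]], [[0, 0, 0], [0, 0, 0]], [[0, 0, 0], [0, 0, 0]], [[0, 0, 0], [0, 0, 0]], [[0, 0, 0], [0, 0, 0]]], gripper=0)

```text
t: 24.2
ee_pos: [512.5, -288.9, 140.2]
orientation: [3.141, 0.078, 0.0]
ft_force: [0.9, -0.0, -0.4]
width: 41.0
```

Emit:
move_arm(motion=[[[0, 0, 0], [0, 0, 0]], [[0, 0, 0], [0, 0, 0]], [[0, 0, 0], [0, 0, 0]], [[0, 0, 0], [0, 0, 0]], [[0, 0, 0], [0, 0, 0]]])

```text
t: 24.82
ee_pos: [512.5, -288.9, 140.2]
orientation: [-3.141, -0.077, -0.0]
ft_force: [-0.3, -0.6, -0.3]
width: 30.2
```

```bash
python3 - <<'E'
from pit import *
from plan import *
ov2("pics/o10.png",[],[512,-289,150],half=28,s=14)
plan([(512.5,-288.8,265,0.05,15)])
E
```

```text
t 24.88 pos [ 512.4 -288.9  140.2] yaw 0.049 tilt 0.0 F [0.4 0.  0.1] w 30.2
[[[0,-0,-0.092],[-0,0,-0]],[[0,-0,-0.185],[-0,0,-0]],[[0,-0,-0.277],[-0,0,-0]],[[0,-0,-0.37],[-0,0,-0]],[[0,-0,-0.462],[-0,0,-0]]]   end [ 512. -289.  210.] 
[[[0,-0,-0.092],[-0,0,-0]],[[0,-0,-0.185],[-0,0,-0]],[[0,-0,-0.277],[0,0,-0]],[[0,-0,-0.37],[-0,0,-0]],[[0,-0,-0.37],[-0,0,-0]]]   end [ 512. -289.  265.]
```

View pics/o10.png

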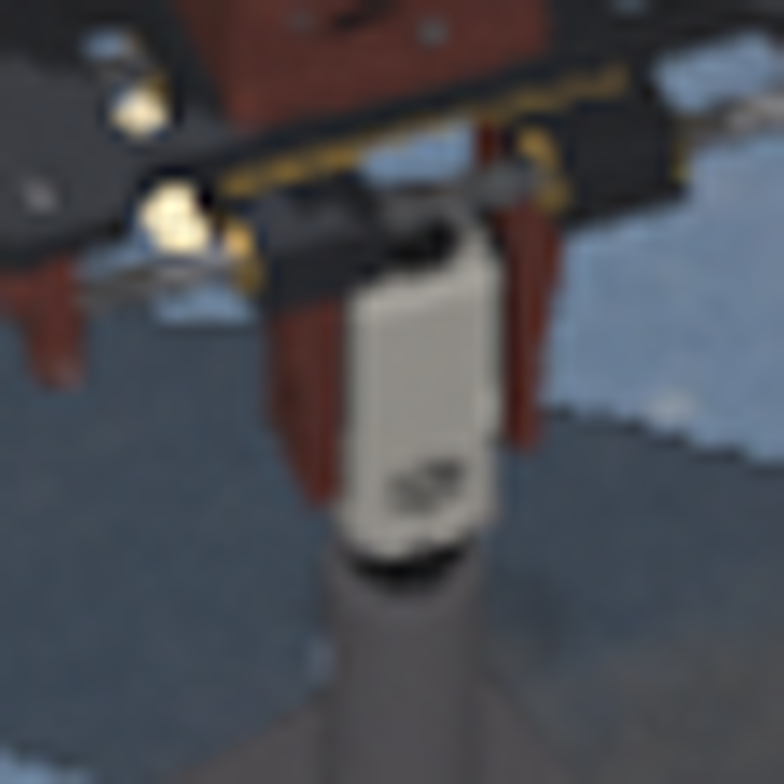

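Emit:
move_arm(motion=[[[0, 0, -0.06], [0, 0, 0]], [[0, 0, -0.16], [0, 0, 0]], [[0, 0, -0.28], [0, 0, 0]], [[0, 0, -0.4], [0, 0, 0]], [[0, 0, -0.52], [0, 0, 0]]])

```text
t: 25.5
ee_pos: [512.6, -289.0, 220.0]
orientation: [3.14, 0.078, 0.001]
ft_force: [-0.3, 0.2, -1.0]
width: 30.5
```

Emit:
move_arm(motion=[[[0, 0, -0.1], [0, 0, 0]], [[0, 0, -0.2], [0, 0, 0]], [[0, 0, -0.27], [0, 0, 0]], [[0, 0, -0.3], [0, 0, 0]], [[0, 0, -0.3], [0, 0, 0]]])

```text
t: 26.12
ee_pos: [512.4, -288.9, 263.2]
orientation: [3.141, 0.077, -0.0]
ft_force: [-0.5, -1.3, -1.3]
width: 30.4
```

```bash
python3 - <<'E'
from pit import *
from plan import *
ov2("pics/o11.png",[],[512,-289,215],half=28,s=14)
plan([(560,-18.5,263,0.05,25)])
E
```

```text
t 26.18 pos [ 512.3 -288.7  262.8] yaw 0.049 tilt 0.0007 F [ 0.1 -0.4 -2.7] w 29.9
[[[0.037,-0.162,-0],[-0,0.001,-0]],[[0.074,-0.324,-0],[-0,0.001,-0]],[[0.111,-0.486,-0],[-0,0.001,-0]],[[0.148,-0.649,-0],[-0,0.001,-0]],[[0.185,-0.811,-0],[-0,0.001,-0]]]   end [ 534. -166.  263.] 
[[[0.037,-0.162,-0],[0,0,-0]],[[0.074,-0.324,-0],[0,0,-0]],[[0.111,-0.486,-0],[0,0,-0]],[[0.148,-0.649,-0],[0,0,-0]],[[0.185,-0.811,-0.001],[0,0,-0]]]   end [556. -43. 263.] 
[[[0.037,-0.162,-0],[0,0,-0]],[[0.037,-0.162,-0],[0,0,-0]],[[0.037,-0.162,-0],[0,0,-0]],[[0.037,-0.162,-0],[0,0,-0]],[[0.037,-0.162,-0],[0,0,-0]]]   end [560. -18. 263.]
```

View pics/o11.png

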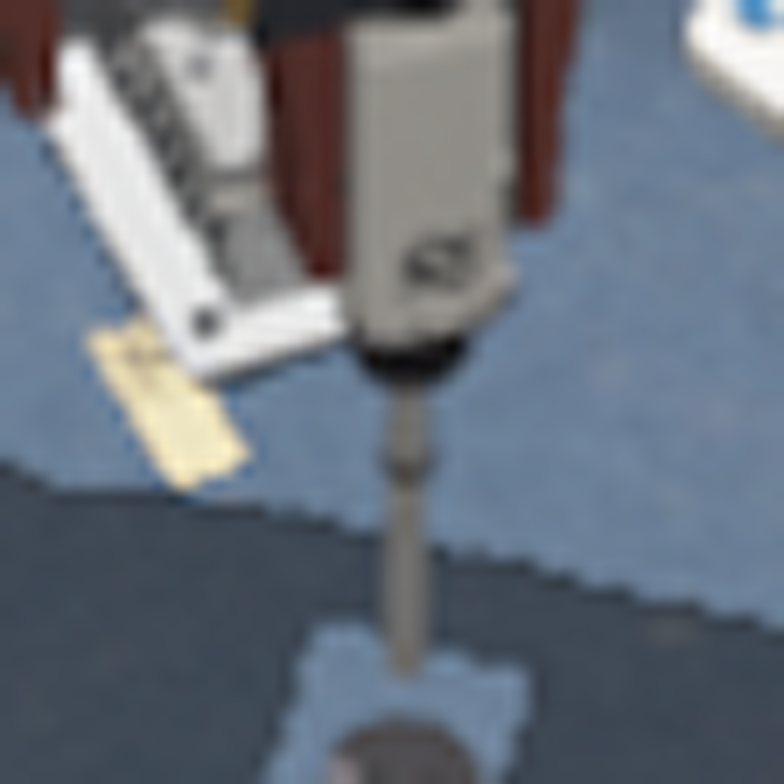

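```bash
python3 - <<'E'
from pit import *
ov2("pics/o12.png",[(cover(51),[559.9,-17.8,.09],(0,0,255))],[560,-19,70],n="top",half=22,s=18)
E
```

```text
(no output)
```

View pics/o12.png

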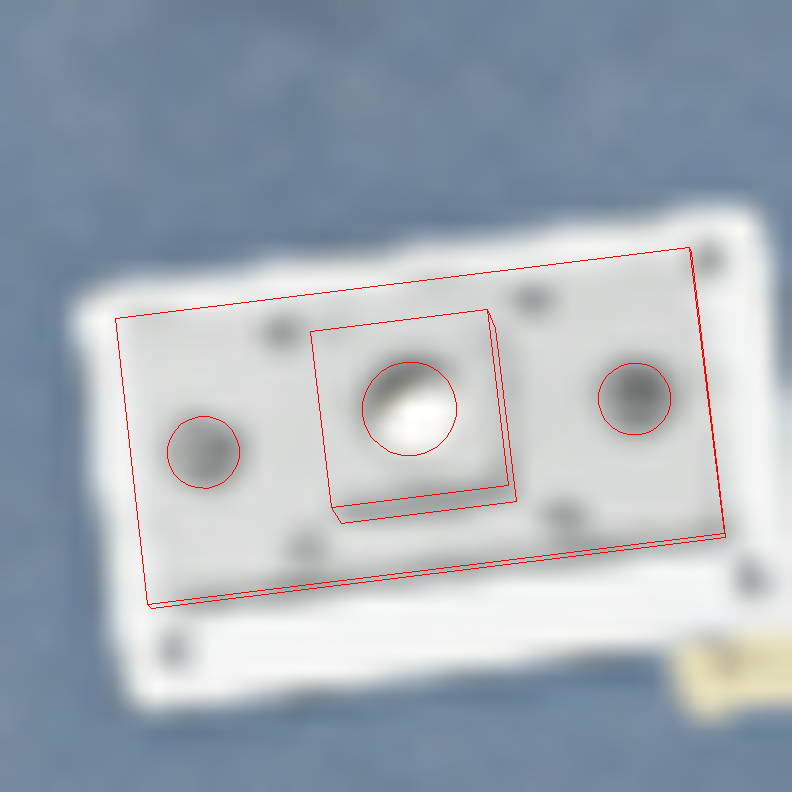

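```bash
cat > fit2.py <<'E'
from fit import *
import fit as F
_tf=tf
def tf2(P,p):
    if P[0,2]<0.5 or P[:,2].max()<=10.01: return _tf(P,BP)   # flange fixed
    return _tf(P,p)
BP=[559.5,-19.3,.091]
F.tf=tf2
def comp(): 
    m=[(prism(rect(84,136,0),rect(84,136,10)),1),(rect(84,136,10),2),(prism(rect(50,112,10.5),rect(50,112,45)),3)]
    m+=[(prism(rect(56,112,45),rect(56,112,51)),4)]
    return m+[(P,l+4) for P,l in cover(51)]
E
python3 - <<'E'
import fit2
from fit2 import *
for n,bp in(("top",[559.5,-19.4,.091]),("side",[559.8,-17.9,.092])):
    fit2.BP=bp; d=cam(n)
    print(n,fit([d],comp(),[560,-18,.09],m=3))
    if n=="top": print("blk",bp)
E
```

```text
top (array([ 5.60310351e+02, -1.92846362e+01,  9.39761825e-02]), np.float64(265.4016823909387))
blk [559.5, -19.4, 0.091]
side (array([ 5.67653591e+02, -1.59845823e+01,  3.52429366e-01]), np.float64(2045.728909437685))
```

Emit:
move_arm(motion=[[[0.03, -0.13, 0], [0, 0, 0]], [[0.07, -0.3, 0], [0, 0, 0]], [[0.11, -0.48, 0], [0, 0, 0]], [[0.148, -0.645, 0], [0, 0, 0]], [[0.185, -0.81, 0], [0, 0, 0]]])

```text
t: 26.95
ee_pos: [534.1, -164.1, 263.0]
orientation: [-3.14, -0.078, 0.001]
ft_force: [0.7, -0.0, -1.8]
width: 29.7
```

Emit:
move_arm(motion=[[[0.037, -0.16, 0], [0, 0, 0]], [[0.074, -0.32, 0], [0, 0, 0]], [[0.111, -0.48, 0], [0, 0, 0]], [[0.148, -0.645, 0], [0, 0, 0]], [[0.185, -0.81, 0], [0, 0, 0]]])

```text
t: 27.58
ee_pos: [555.6, -41.5, 263.0]
orientation: [-3.14, -0.078, 0.001]
ft_force: [-0.3, -0.2, -1.8]
width: 30.1
```

```bash
python3 - <<'E'
from plan import *
plan([(560.1,-19.2,243,0.05,10),(560.1,-19.2,243,0.05,10)])
E
```

```text
t 27.57 pos [555.6 -41.5 263. ] yaw 0.05 tilt 0.0006 F [-0.3 -0.2 -1.8] w 30.1
[[[0.009,-0.037,0.033],[-0,0,-0]],[[0.019,-0.073,0.067],[-0,0,-0]],[[0.028,-0.11,0.1],[-0,0,-0]],[[0.038,-0.147,0.133],[-0,0,-0]],[[0.038,-0.147,0.133],[-0,0,-0]]]   end [560. -19. 243.]
```

Emit:
move_arm(motion=[[[0.009, -0.04, 0.03], [0, 0, 0]], [[0.019, -0.08, 0.06], [0, 0, 0]], [[0.03, -0.12, 0.1], [0, 0, 0]], [[0.037, -0.155, 0.133], [0, 0, 0]], [[0.037, -0.155, 0.133], [0, 0, 0]]])

```text
t: 28.2
ee_pos: [560.0, -19.9, 242.6]
orientation: [-3.141, -0.077, 0.002]
ft_force: [0.3, 0.7, -1.8]
width: 30.4
```

```bash
python3 - <<'E'
from pit import *
p,R=cur()
def stem(p,z): # z tcp
    t=z-125
    return [(prism(circ(8,t),circ(8,t+90)),1),(circ(8,t),5),(prism(circ(10,t+58),circ(10,t+62)),2),(prism(circ(22,t+90),circ(22,t+91)),3),(prism(rect(30,30,t+105),rect(30,30,t+183)),4)]
ov2("pics/o13.png",[(stem(p,p[2]),[p[0],p[1],.05],(0,0,255)),(cover(51),[560,-18.6,.09],(0,255,0))],[560,-19,120],half=22,s=18)
d=cam("side"); d2=cam("top");cv2.imwrite("pics/t13.png",d2["pixels"][100:300,80:330,::-1].repeat(3,0).repeat(3,1)); crop(d,[560,-19,120],"pics/o13b.png",22,18); cur()
E
```

```text
t 28.2 pos [560.  -19.9 242.6] yaw 0.049 tilt 0.0012 F [ 0.3  0.7 -1.8] w 30.4
t 28.35 pos [560.4 -20.2 243.3] yaw 0.049 tilt 0.0002 F [ 0.1 -0.9 -2.3] w 30.2
```

View pics/o13.png

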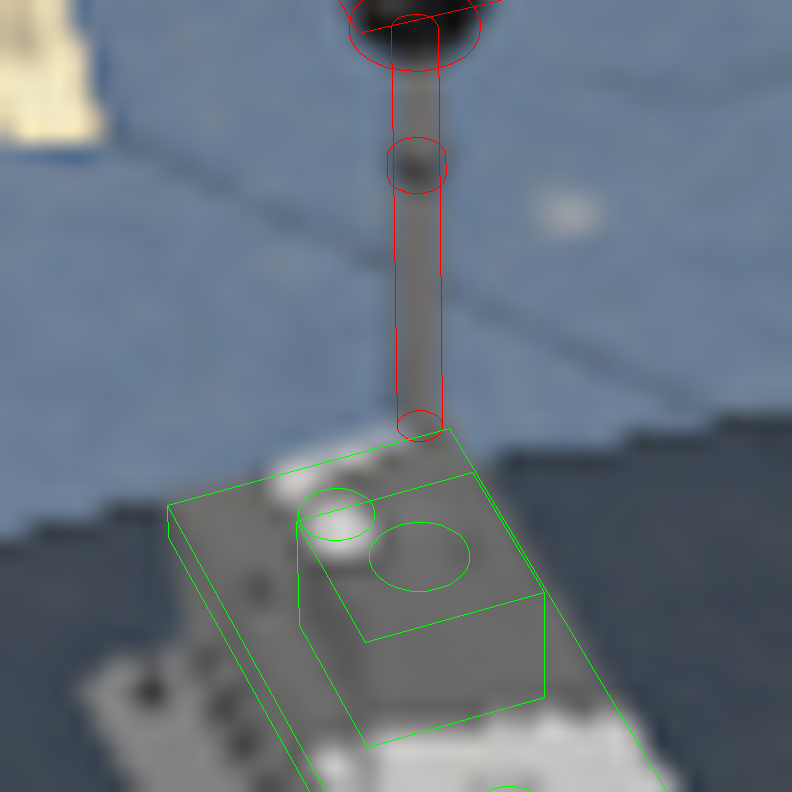

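View pics/o13b.png

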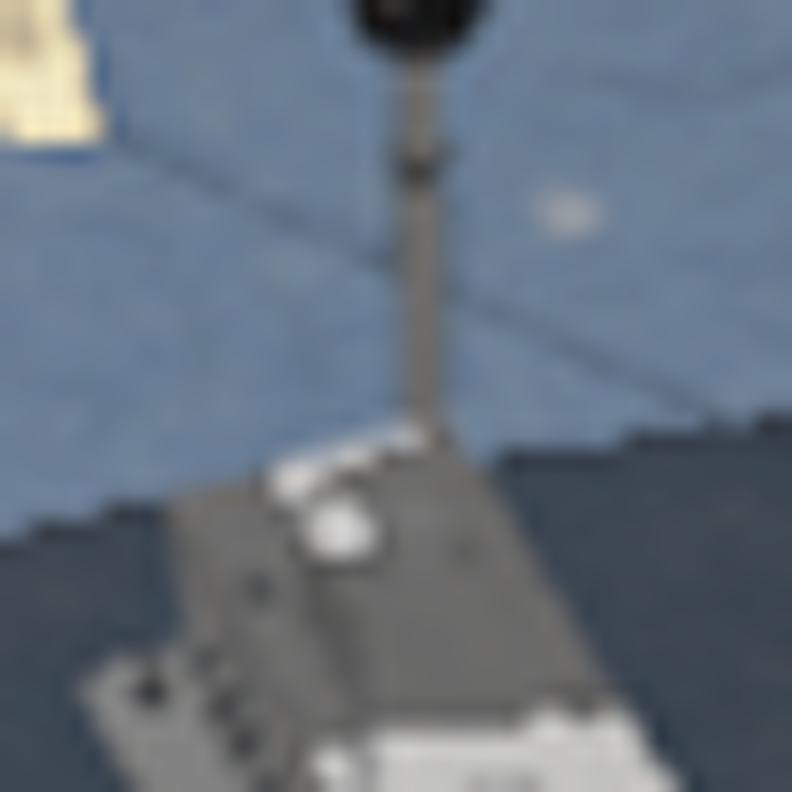

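```bash
python3 - <<'E'
from pit import *
d=cam("side"); u,v=proj(d,[560,-19,85])[0].astype(int); h=18;s=22
a=d["pixels"][v-h:v+h,u-h:u+h,::-1].astype(float); lo=np.array([u-h,v-h])
a=np.clip((a-60)*255/90,0,255).astype(np.uint8)
im=cv2.resize(a,None,fx=s,fy=s,interpolation=cv2.INTER_CUBIC); im2=im.copy()
for P,_ in cover(51):
    q=proj(d,tf(P,[560.2,-18.6,.092])); cv2.polylines(im2,[cv2.convexHull(np.round((q-lo+.5)*s).astype(np.int32))],True,(0,255,0),1)
cv2.imwrite("pics/e1.png",cv2.resize(np.hstack([im,im2]),(800,400)))
E
```

```text
(no output)
```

View pics/e1.png

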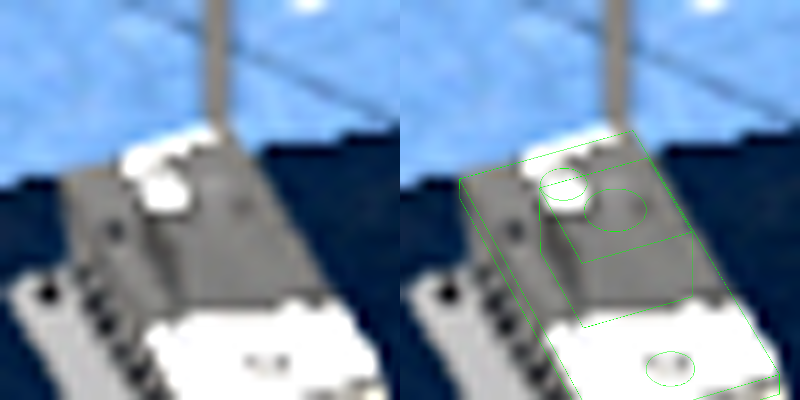

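View pics/t13.png

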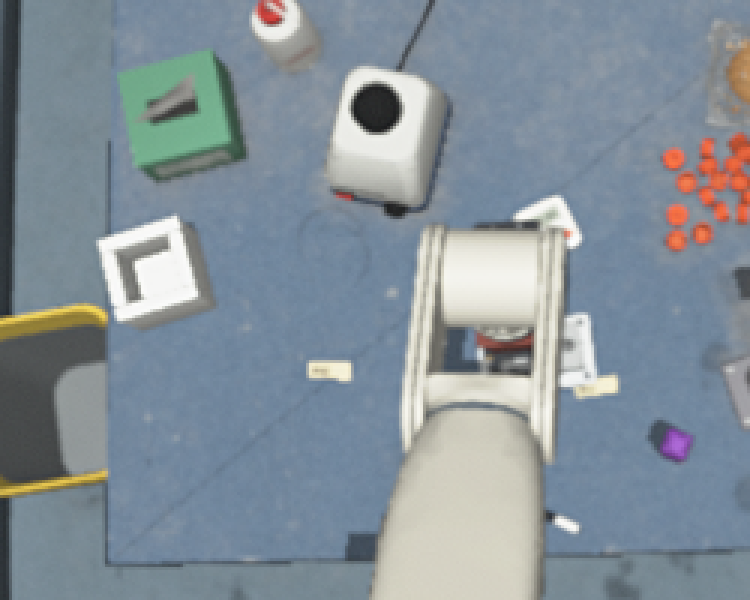

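```bash
python3 - <<'E'
from plan import *
plan([(440,60,262,0.05,29.5)])
E
```

```text
t 28.4 pos [560.4 -20.2 243.4] yaw 0.049 tilt 0.0004 F [ 0.2  0.5 -1.8] w 30.0
[[[-0.155,-0.115,-0.025],[0,-0,-0]],[[-0.31,-0.229,-0.05],[0,-0,-0]],[[-0.465,-0.344,-0.075],[0,-0,-0.001]],[[-0.62,-0.459,-0.099],[0,-0,-0.001]],[[-0.776,-0.573,-0.124],[0,-0,-0.001]]]   end [440.  60. 262.]
```

Emit:
move_arm(motion=[[[-0.15, -0.11, -0.03], [0, 0, 0]], [[-0.32, -0.24, -0.06], [0, 0, 0]], [[-0.5, -0.37, -0.09], [0, 0, 0]], [[-0.66, -0.5, -0.12], [0, 0, 0]], [[-0.78, -0.57, -0.12], [0, 0, 0]]])

```text
t: 29.02
ee_pos: [438.6, 60.2, 261.8]
orientation: [-3.14, -0.078, -0.002]
ft_force: [-0.2, 0.1, -2.0]
width: 29.9
```

```bash
python3 - <<'E'
from pit import *
import pickle
p,R=cur()
D={n:cam(n) for n in("top","side")}
D["p"]=p
pickle.dump(D,open("d14.pkl","wb"))
import fit2
for n,bp in(("top",[559.5,-19.4,.091]),("side",[559.8,-17.9,.092])):
    fit2.BP=bp; print(n,fit2.fit([D[n]],fit2.comp(),[560,-18,.09],m=3))
cv2.imwrite("pics/s14.png",D["side"]["pixels"][90:290,180:380,::-1].repeat(3,0).repeat(3,1))
E
```

```text
t 29.02 pos [438.6  60.2 261.8] yaw 0.05 tilt 0.0013 F [-0.2  0.1 -2. ] w 29.9
top (array([ 5.60289040e+02, -1.86897490e+01,  9.30264032e-02]), np.float64(587.0944751309587))
side (array([ 5.60844809e+02, -1.65441721e+01,  9.73923455e-02]), np.float64(657.1006482427697))
```

View pics/s14.png

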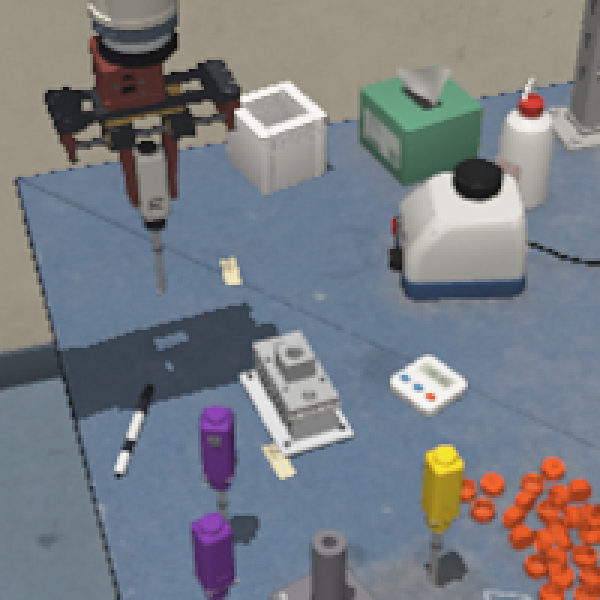

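```bash
python3 - <<'E'
from fit import *
import pickle
D=pickle.load(open("d14.pkl","rb")); p=D["p"]
def draw(d,c,half,s,items):
    u,v=proj(d,c)[0].astype(int); lo=np.array([u-half,v-half])
    im=cv2.resize(d["pixels"][v-half:v+half,u-half:u+half,::-1],None,fx=s,fy=s,interpolation=cv2.INTER_CUBIC)
    for mod,q0,col in items:
        for P,_ in mod:
            q=proj(d,tf(P,q0)); cv2.polylines(im,[cv2.convexHull(np.round((q-lo+.5)*s).astype(np.int32))],True,col,1)
    return im
cv2.imwrite("pics/e2.png",draw(D["side"],[560,-18,70],20,19,[(cover(51)[:1]+cover(51)[2:4]+cover(51)[5:],[560.6,-17,.094],(0,0,255))]))
t=p[2]-125
st=[(prism(circ(8,t),circ(8,t+90)),1),(prism(circ(10,t+58),circ(10,t+62)),2),(prism(circ(22,t+90),circ(22,t+91)),3)]
cv2.imwrite("pics/e3.png",draw(D["side"],[440,60,175],20,19,[(st,[p[0],p[1],.05],(0,0,255))]))
# crude: fit stem alone
m=[(prism(circ(8,t),circ(8,t+86)),1),(prism(circ(10,t+58),circ(10,t+62)),2)]
print(p,fit([D["side"]],m,[p[0],p[1],.05],m=4))
E
```

```text
[438.58376162  60.1626656  261.78219675] (array([ 4.39640863e+02,  7.53343990e+01, -2.98980719e-02]), np.float64(351.1982156697766))
```

View pics/e2.png

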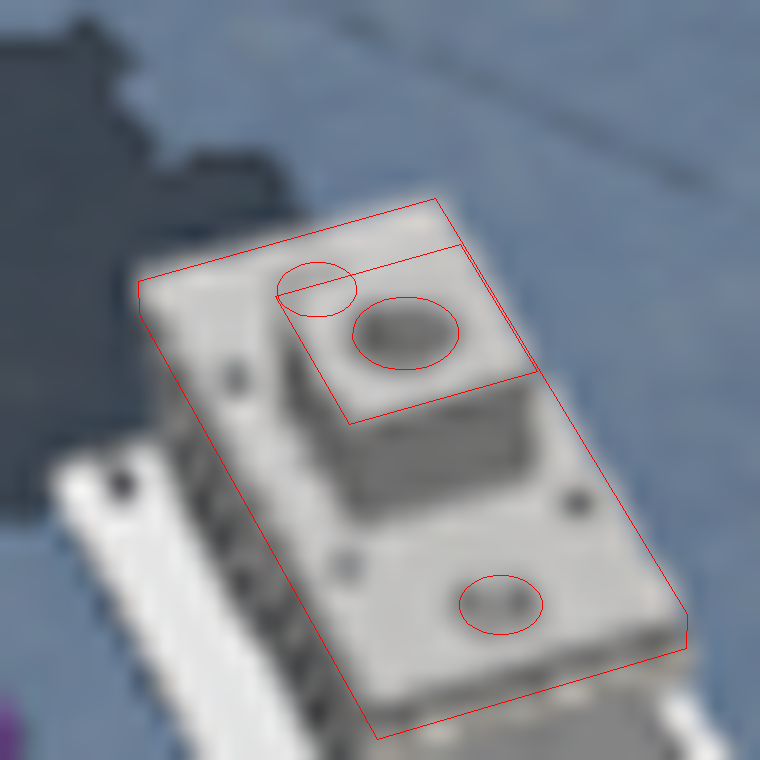

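View pics/e3.png

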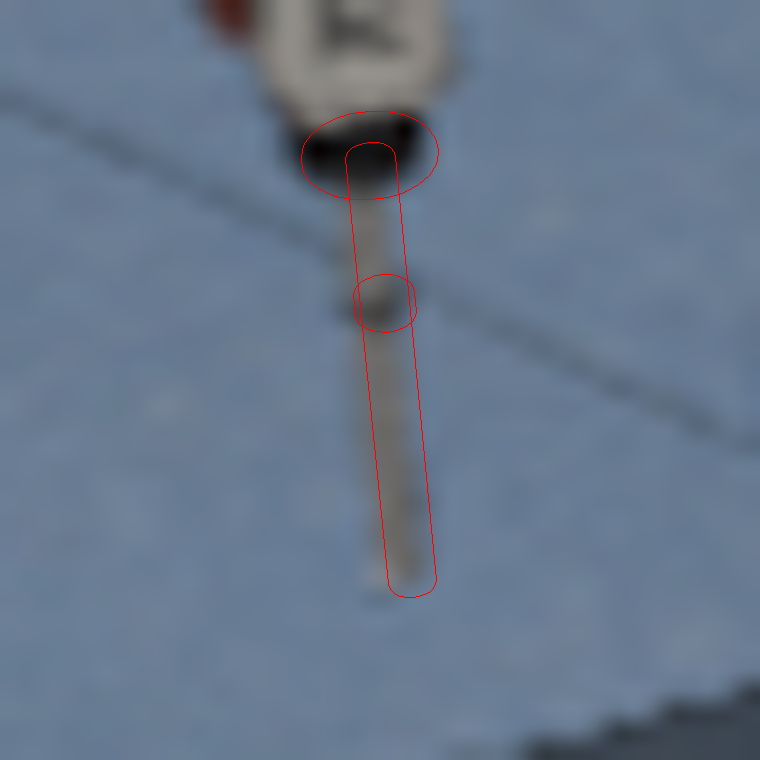

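```bash
cat > stemfit.py <<'E'
from fit import *
from plan import cur
from scipy.optimize import least_squares
# stem axis centres per row from side image: darkness vs background via intensity saturation (blue - red)
def stemcols(d,p,tipz,lo=4,hi=84):
    out=[]
    for h in np.arange(lo,hi,2.2):
        if 54<h<66: continue
        u,v=proj(d,[p[0],p[1],tipz+h])[0]; vi=int(round(v)); us=np.arange(int(u)-7,int(u)+8)
        row=d["pixels"][vi,us].astype(float); s=row[:,2]-row[:,0]  # B-R : low on the stem
        bg=(np.median(s[:3])+np.median(s[-3:]))/2; w=np.clip(bg-s-4,0,None); w[np.abs(us-u)>4.5]=0
        if w.sum()>15: out.append((h,(w*us).sum()/w.sum()-u,v))
    return np.array(out)
E
python3 - <<'E'
from stemfit import *
p,R=cur(); d=cam("side"); p2,_=cur(); d2=cam("side"); p3,_=cur()
for dd in(d,d2):
    o=stemcols(dd,p3,p3[2]-125); print(len(o),o[:,1].mean().round(2),np.polyfit(o[:,0],o[:,1],1).round(4)); 
J=proj(d,[p3,p3+[1,0,0],p3+[0,1,0],p3+[0,0,1]]); print((J[1:]-J[0]).round(3))
J=proj(d,np.array([[560,-18,85],[561,-18,85],[560,-17,85]],float)); print((J[1:]-J[0]).round(3))
E
```

```text
t 29.12 pos [437.8  60.1 261.3] yaw 0.05 tilt 0.0003 F [ 0.4 -1.  -0.7] w 30.4
t 29.18 pos [439.   59.8 261.4] yaw 0.05 tilt 0.0008 F [ 0.7  0.4 -1.6] w 29.9
t 29.23 pos [439.7  59.6 261.5] yaw 0.05 tilt 0.0011 F [ 0.1  0.1 -1.5] w 30.6
31 -0.53 [-0.0013 -0.4806]
31 -0.09 [-0.0013 -0.034 ]
[[ 0.326 -0.059]
 [-0.071 -0.191]
 [-0.027 -0.269]]
[[ 0.299 -0.063]
 [-0.089 -0.204]]
```

```bash
python3 - <<'E'
from stemfit import *
from scipy.ndimage import map_coordinates
p=[];D=[]
for i in range(3):
    D.append(cam("side")); p.append(cur()[0])
p=np.mean(p,0); d=D[0]; im=np.mean([x["pixels"].astype(float) for x in D],0)
d["pixels"]=im
o=stemcols(d,p,p[2]-125.2); du=o[:,1].mean(); print("du",du.round(3),np.polyfit(o[:,0],o[:,1],1).round(4))
hs=np.arange(-20,90,1.0); q=proj(d,np.c_[np.tile(p[:2],(len(hs),1)),p[2]-125.2+hs])
s=[map_coordinates(im[:,:,c],[q[:,1],q[:,0]+du],order=1) for c in range(3)]
br=s[2]-s[0]; 
for h,b,t in zip(hs,br,s[0]+s[1]+s[2]): print(int(h),round(b),round(t),end=" | ")
E
```

```text
t 29.27 pos [440.   59.4 261.4] yaw 0.049 tilt 0.001 F [-0.3 -0.3 -1.7] w 30.3
t 29.32 pos [440.1  59.3 261.3] yaw 0.049 tilt 0.0007 F [ 0.7 -0.  -1.5] w 30.1
t 29.38 pos [440.   59.3 261.2] yaw 0.049 tilt 0.0003 F [-0.3 -0.6 -1.9] w 30.4
du 0.127 [-0.0012  0.1746]
-20 43 377 | -19 43 377 | -18 43 378 | -17 43 378 | -16 43 378 | -15 43 379 | -14 43 379 | -13 43 379 | -12 43 379 | -11 43 379 | -10 44 379 | -9 44 379 | -8 44 378 | -7 44 378 | -6 43 375 | -5 42 372 | -4 41 369 | -3 40 366 | -2 34 359 | -1 27 349 | 0 20 340 | 1 14 331 | 2 9 325 | 3 6 321 | 4 3 317 | 5 0 313 | 6 -1 311 | 7 -1 312 | 8 0 313 | 9 1 313 | 10 1 314 | 11 1 314 | 12 2 314 | 13 2 314 | 14 2 314 | 15 2 315 | 16 2 315 | 17 2 315 | 18 1 315 | 19 1 316 | 20 1 316 | 21 1 317 | 22 0 317 | 23 0 317 | 24 -1 316 | 25 -1 316 | 26 -2 316 | 27 -2 316 | 28 -2 317 | 29 -2 317 | 30 -3 318 | 31 -3 318 | 32 -3 318 | 33 -4 318 | 34 -4 318 | 35 -5 318 | 36 -4 319 | 37 -4 319 | 38 -3 320 | 39 -3 320 | 40 -2 319 | 41 -2 318 | 42 -2 318 | 43 -1 317 | 44 -1 317 | 45 -1 316 | 46 -1 316 | 47 0 316 | 48 0 317 | 49 1 318 | 50 1 319 | 51 1 318 | 52 2 309 | 53 3 300 | 54 3 291 | 55 3 278 | 56 3 259 | 57 3 240 | 58 3 220 | 59 2 211 | 60 1 229 | 61 -1 247 | 62 -2 265 | 63 -3 282 | 64 -2 293 | 65 -2 304 | 66 -2 314 | 67 -2 322 | 68 -2 322 | 69 -2 323 | 70 -2 323 | 71 -3 323 | 72 -3 322 | 73 -3 321 | 74 -4 320 | 75 -4 320 | 76 -4 322 | 77 -4 323 | 78 -4 325 | 79 -3 316 | 80 -2 301 | 81 -2 286 | 82 -1 271 | 83 0 245 | 84 0 214 | 85 1 182 | 86 1 151 | 87 1 130 | 88 2 111 | 89 2 92 |
```

Emit:
move_arm(motion=[[[0, 0, 0], [0, 0, -0.15]], [[0, 0, 0], [0, 0, -0.3]], [[0, 0, 0], [0, 0, -0.45]], [[0, 0, 0], [0, 0, -0.6]], [[0, 0, 0], [0, 0, -0.75]]])

```text
t: 30.0
ee_pos: [439.8, 59.3, 261.0]
orientation: [2.869, 1.28, -0.0]
ft_force: [0.1, -0.6, -1.0]
width: 30.2
```

Emit:
move_arm(motion=[[[0, 0, 0], [0, 0, -0.15]], [[0, 0, 0], [0, 0, -0.3]], [[0, 0, 0], [0, 0, -0.45]], [[0, 0, 0], [0, 0, -0.6]], [[0, 0, 0], [0, 0, -0.75]]])

```text
t: 30.62
ee_pos: [439.9, 59.3, 261.0]
orientation: [-2.161, -2.28, 0.0]
ft_force: [0.2, -0.1, -1.6]
width: 30.5
```

Emit:
move_arm(motion=[[[0, 0, 0], [0, 0, 0]], [[0, 0, 0], [0, 0, 0]], [[0, 0, 0], [0, 0, 0]], [[0, 0, 0], [0, 0, 0]], [[0, 0, 0], [0, 0, 0]]])

```text
t: 31.25
ee_pos: [439.2, 59.7, 261.3]
orientation: [2.166, 2.275, 0.0]
ft_force: [-0.5, 0.8, -1.4]
width: 30.1
```

```bash
cat > meas.py <<'E'
from stemfit import *
from scipy.ndimage import map_coordinates
def meas(n=3,tip=125.2):
    p=[];D=[]
    for i in range(n):
        D.append(cam("side")); p.append(cur()[0])
    p=np.mean(p,0); d=D[0]; im=np.mean([x["pixels"].astype(float) for x in D],0); d["pixels"]=im
    o=stemcols(d,p,p[2]-tip); du=o[:,1].mean(); print("p",p.round(2),"du",du.round(3),np.polyfit(o[:,0],o[:,1],1).round(4))
    hs=np.arange(-20,90,.5); q=proj(d,np.c_[np.tile(p[:2],(len(hs),1)),p[2]-tip+hs])
    s=[map_coordinates(im[:,:,c],[q[:,1],q[:,0]+du],order=1) for c in range(3)]
    br=s[2]-s[0]; tot=sum(s); m=(br[:20].mean()+br[60:90].mean())/2
    i=np.argmax(br<m); print("tip half-level h",hs[i])
    k=(hs>50)&(hs<68); w=np.clip(310-tot[k],0,None); print("ring centre h",((w*hs[k]).sum()/w.sum()).round(2))
    k=hs>75; print("nose edge h",hs[k][np.argmax(tot[k]<200)])
    return d,p
E
python3 -c "from meas import *; d,p=meas(); import pickle; pickle.dump((d,p),open('d15.pkl','wb'))"
```

```text
t 31.3 pos [439.2  59.7 261.2] yaw 1.62 tilt 0.0001 F [ 0.4  0.8 -1.6] w 30.1
t 31.35 pos [439.2  59.7 261.2] yaw 1.62 tilt 0.0 F [-0.1 -0.1 -1.9] w 30.2
t 31.4 pos [439.2  59.7 261.3] yaw 1.62 tilt 0.0001 F [-0.9  0.8 -1.9] w 30.2
p [439.22  59.7  261.25] du 0.225 [-2.000e-04  2.322e-01]
tip half-level h 1.0
ring centre h 59.15
nose edge h 85.5
```

```bash
python3 - <<'E'
from fit import *
import pickle
d,p=pickle.load(open("d15.pkl","rb"))
def m(dz):
    t=p[2]-125.2+dz
    return [(prism(circ(22,t+90),circ(26,t+105)),1),(prism(circ(8,t),circ(8,t+90)),2),(prism(circ(10,t+58),circ(10,t+62)),3)]
lo,hi=roi(d,m(0),[p[0],p[1],0],4); lo=lo.copy(); lo[1]+=10
f=lambda v:cost(d,m(v[1]),[p[0]+v[0],p[1],0],lo,hi)
r=minimize(f,[0,0],method="Nelder-Mead",options=dict(initial_simplex=[[0,0],[1,0],[0,3]])); print(r.x,r.fun,f([r.x[0],0]))
for dz in range(-1,6): print(dz,round(f([r.x[0],dz]),1))
u,v=proj(d,[p[0],p[1],185])[0].astype(int);h=22;s=18;l=np.array([u-h,v-h])
im=cv2.resize(d["pixels"][v-h:v+h,u-h:u+h,::-1].astype(np.uint8),None,fx=s,fy=s,interpolation=cv2.INTER_CUBIC)
for dz,c in((0,(0,0,255)),(r.x[1],(0,255,0))):
    for P,_ in m(dz): cv2.polylines(im,[cv2.convexHull(np.round((proj(d,tf(P,[p[0]+r.x[0],p[1],0]))-l+.5)*s).astype(np.int32))],True,c,1)
cv2.imwrite("pics/e5.png",im)
E
```

```text
[0.92769861 1.2508142 ] 67.79646871583836 73.21763828681226
-1 79.2
0 73.2
1 70.4
2 70.2
3 72.6
4 72.1
5 73.1
```

View pics/e5.png

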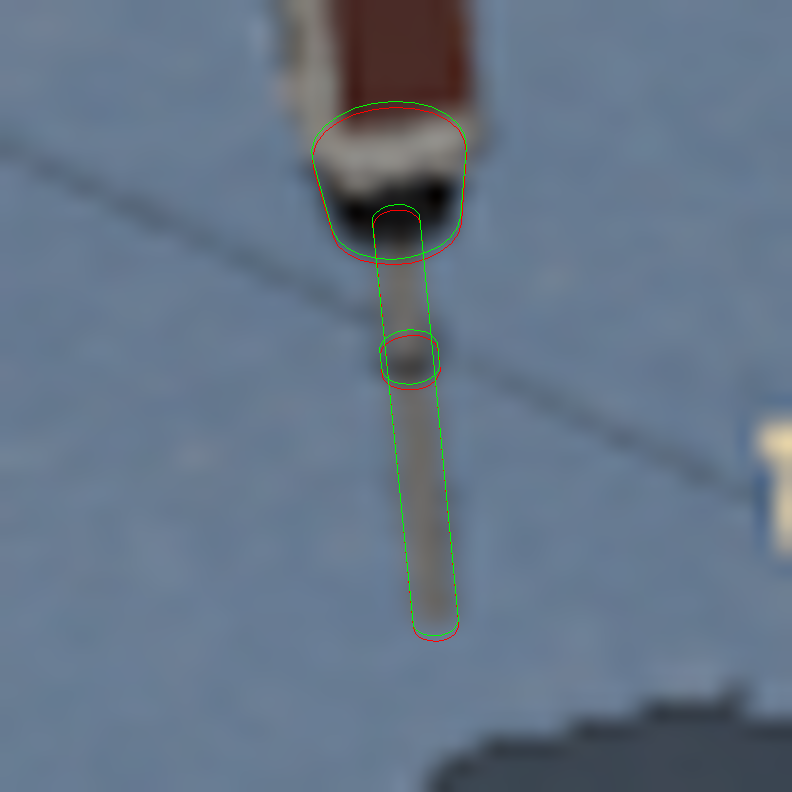

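```bash
python3 - <<'E'
from plan import *
plan([(559.4,-18,240,1.62,29.5),(559.4,-18,240,1.62)])
E
```

```text
t 31.4 pos [439.2  59.7 261.3] yaw 1.62 tilt 0.0001 F [-0.9  0.8 -1.9] w 30.2
[[[-0.111,0.155,0.028],[0,-0,0]],[[-0.223,0.31,0.057],[0,-0,0]],[[-0.334,0.465,0.085],[0,-0,0]],[[-0.446,0.62,0.113],[0,-0,0]],[[-0.557,0.775,0.142],[0,-0,0]]]   end [559. -18. 240.] 
[[[-0,-0,-0],[0,0,0]],[[-0,-0,-0],[0,0,0]],[[-0,-0,-0],[0,0,0]],[[-0,-0,-0],[0,0,0]],[[-0,-0,-0],[0,0,0]]]   end [559. -18. 240.]
```

Emit:
move_arm(motion=[[[-0.1, 0.14, 0.01], [0, 0, 0]], [[-0.22, 0.31, 0.03], [0, 0, 0]], [[-0.34, 0.47, 0.06], [0, 0, 0]], [[-0.46, 0.64, 0.1], [0, 0, 0]], [[-0.557, 0.775, 0.14], [0, 0, 0]]])

```text
t: 32.02
ee_pos: [561.6, -19.8, 239.7]
orientation: [2.166, 2.274, 0.0]
ft_force: [-0.3, 0.7, -2.6]
width: 30.3
```

Emit:
move_arm(motion=[[[0, 0, 0], [0, 0, 0]], [[0, 0, 0], [0, 0, 0]], [[0, 0, 0], [0, 0, 0]], [[0, 0, 0], [0, 0, 0]], [[0, 0, 0], [0, 0, 0]]])

```text
t: 32.65
ee_pos: [559.3, -17.8, 240.5]
orientation: [2.165, 2.276, 0.0]
ft_force: [0.6, 0.1, -1.4]
width: 30.2
```

```bash
python3 - <<'E'
from meas import *
from pit import *
d,p=meas(3)
ov2("pics/o16.png",[(cover(51),[560.6,-17,.094],(0,255,0))],[560,-19,110],half=22,s=18)
a=cv2.imread("pics/o16.png").astype(float); cv2.imwrite("pics/o16b.png",np.clip((a-50)*1.8,0,255).astype(np.uint8))
from plan import *
plan([(559.4,-18,240,1.62)])
E
```

```text
t 32.7 pos [559.3 -17.8 240.5] yaw 1.621 tilt 0.0004 F [ 0.8 -0.6 -1.7] w 30.5
t 32.75 pos [559.4 -17.9 240.4] yaw 1.62 tilt 0.0003 F [ 0.3  0.1 -1.6] w 30.0
t 32.8 pos [559.4 -17.9 240.4] yaw 1.62 tilt 0.0003 F [-0.7  0.3 -2.1] w 30.4
p [559.39 -17.86 240.44] du 0.156 [0.0013 0.1043]
tip half-level h -20.0
ring centre h 59.69
nose edge h 84.5
t 32.85 pos [559.4 -17.9 240.3] yaw 1.62 tilt 0.0001 F [ 0.2  0.4 -3.1] w 30.4
[[[-0,-0,0.002],[0,-0,0]],[[-0,-0,0.002],[0,-0,0]],[[-0,-0,0.002],[0,-0,0]],[[-0,-0,0.002],[0,-0,0]],[[-0,-0,0.002],[0,-0,0]]]   end [559. -18. 240.]
```

View pics/o16b.png

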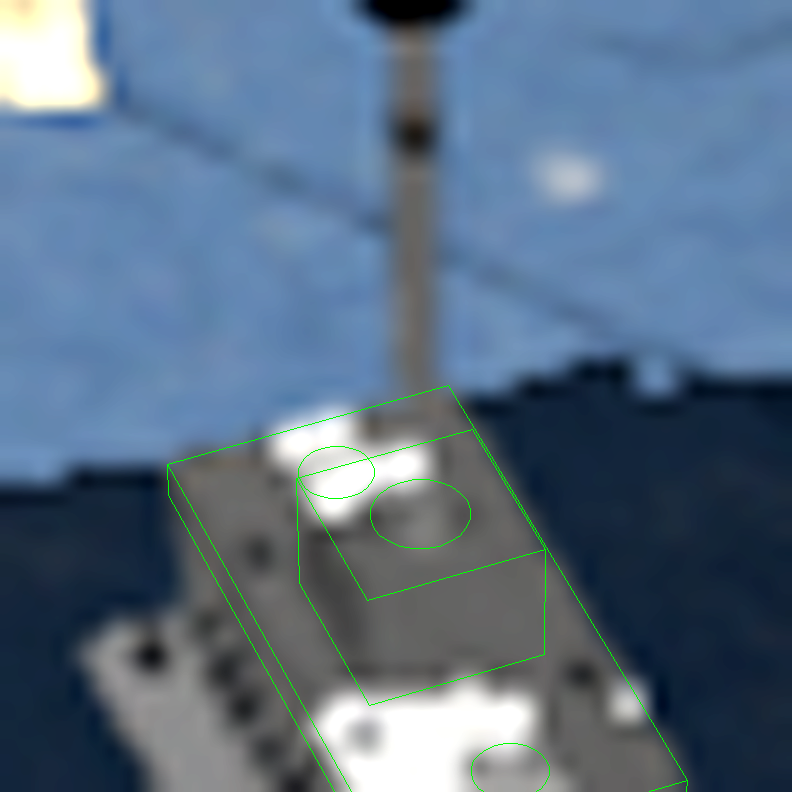

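```bash
python3 - <<'E'
from h import *
d=cam("side")
c10=proj(d,[512,-289,150])[0].astype(int)-28; c11=proj(d,[512,-289,215])[0].astype(int)-28
a=c10+(np.array([432,485])+.5)/14-.5; b=c11+(np.array([440,262])+.5)/14-.5
print(a,b,b-a)
for z in(125,130,135): 
    q=proj(d,[[512,-304,z],[512,-304,z+122.7],[512,-304,z+125.7]]); print(z,q[0],q[1]-q[0],q[2]-q[0])
# nose on rim in stand: rim z=105; body bottom z=120 front
print((proj(d,[[512.5,-288.8,105],[512.5,-299.8,105],[512.5,-304.8,105],[512.5,-303.8,120]])-c10+.5)*14-.5)
E
python3 - <<'E'
import cv2
im=cv2.imread('pics/o10.png')[330:784,230:600]
cv2.imwrite('pics/o10z.png',cv2.resize(im,None,fx=1.3,fy=1.3))
E
```

```text
[291.39285714 265.17857143] [291.96428571 233.25      ] [  0.57142857 -31.92857143]
125 [290.82269468 269.93923962] [  0.52873643 -31.1036207 ] [  0.54264405 -31.92337009]
130 [290.84281319 268.7579253 ] [  0.53182524 -31.29024952] [  0.54581693 -32.11509383]
135 [290.86304539 267.56976197] [  0.53494073 -31.47853642] [  0.54901724 -32.30852245]
[[401.61546181 557.1702381 ]
 [418.76244497 599.83026387]
 [426.62766596 619.39781778]
 [425.90020943 566.70563762]]
```

View pics/o10z.png

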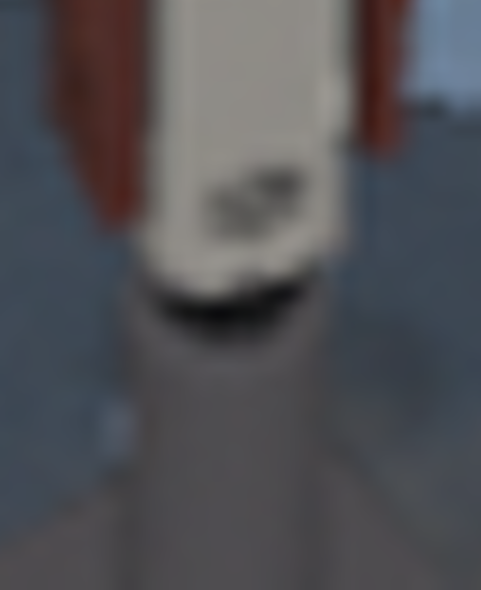

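```bash
python3 - <<'E'
from h import *
import pickle
d,p=pickle.load(open("d15.pkl","rb"))
print(p)
c=proj(d,[p[0],p[1],255])[0].astype(int);h=18;s=22;l=c-h
im=cv2.resize(d["pixels"][l[1]:l[1]+2*h,l[0]:l[0]+2*h,::-1].astype(np.uint8),None,fx=s,fy=s,interpolation=cv2.INTER_CUBIC)
for dy,col in((-15,(0,255,0)),(-22,(0,255,255)),(-28.5,(255,0,255))):
    q=(proj(d,[[p[0]-10,p[1]+dy,p[2]],[p[0]+10,p[1]+dy,p[2]],[p[0]+10,p[1]+dy,p[2]+50],[p[0]-10,p[1]+dy,p[2]+50]])-l+.5)*s
    cv2.polylines(im,[q.astype(np.int32)],True,col,1)
cv2.imwrite("pics/e6.png",im)
E
```

```text
[439.21755679  59.70333495 261.24881755]
```

View pics/e6.png

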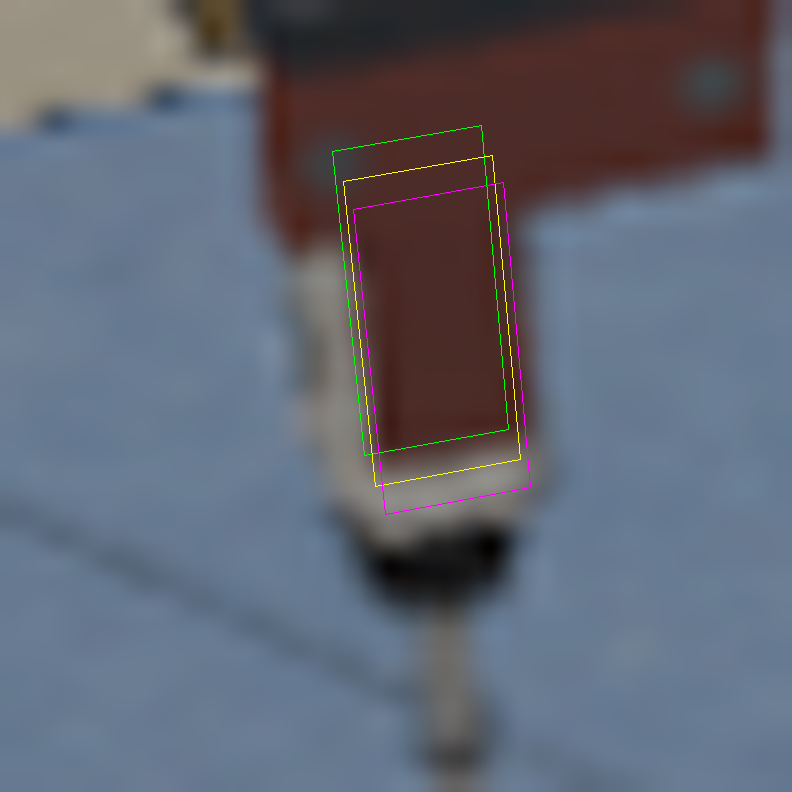

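Emit:
move_arm(motion=[[[-0.008, 0, 0], [0, 0, 0]], [[-0.0167, -0.0015, 0.02], [0, 0, 0]], [[-0.0167, -0.0015, 0.06], [0, 0, 0]], [[-0.0167, -0.0015, 0.1], [0, 0, 0]], [[-0.0167, -0.0015, 0.12], [0, 0, 0]]])

```text
t: 33.52
ee_pos: [559.0, -20.5, 221.5]
orientation: [-2.165, -2.275, 0.001]
ft_force: [0.7, 1.0, -1.9]
width: 30.4
```

Emit:
move_arm(motion=[[[0, 0, 0], [0, 0, 0]], [[0, 0, 0], [0, 0, 0]], [[0, 0, 0], [0, 0, 0]], [[0, 0, 0], [0, 0, 0]], [[0, 0, 0], [0, 0, 0]]])

```text
t: 34.15
ee_pos: [559.4, -20.6, 222.3]
orientation: [2.166, 2.275, 0.0]
ft_force: [-0.4, 0.2, -2.6]
width: 30.1
```

```bash
python3 - <<'E'
from meas import *
d,p=meas(3)
h=20;s=20;c=proj(d,[560,-19,100])[0].astype(int);l=c-h
def up(a): return cv2.resize(np.clip((a[l[1]:l[1]+2*h,l[0]:l[0]+2*h,::-1].astype(float)-50)*1.8,0,255).astype(np.uint8),None,fx=s,fy=s,interpolation=cv2.INTER_CUBIC)
im=up(d["pixels"])
hole=[560.65,-17.0]
t=p[2]-125.2
for P,col,xy in((circ(18,85),(0,255,0),hole),(rect(34,34,85),(0,255,0),hole),(prism(circ(8,t),circ(8,t+90)),(0,0,255),hole),(prism(circ(10,t+58),circ(10,t+62)),(0,0,255),hole),(circ(10,t+58),(0,255,255),hole)):
    q=(proj(d,tf(P,[*xy,.094]))-l+.5)*s; cv2.polylines(im,[cv2.convexHull(q.astype(np.int32))],True,col,1)
cv2.imwrite("pics/e7.png",im)
E
```

```text
t 34.2 pos [559.4 -20.5 222.3] yaw 1.62 tilt 0.0001 F [ 0.  -0.  -2.1] w 30.3
t 34.25 pos [559.3 -20.5 222.3] yaw 1.62 tilt 0.0 F [-0.3 -0.7 -2. ] w 30.1
t 34.3 pos [559.4 -20.5 222.3] yaw 1.62 tilt 0.0001 F [ 0.6  0.1 -1.8] w 30.1
p [559.36 -20.54 222.27] du 0.036 [ 0.0064 -0.2239]
tip half-level h -20.0
ring centre h 58.92
nose edge h 84.5
```

View pics/e7.png

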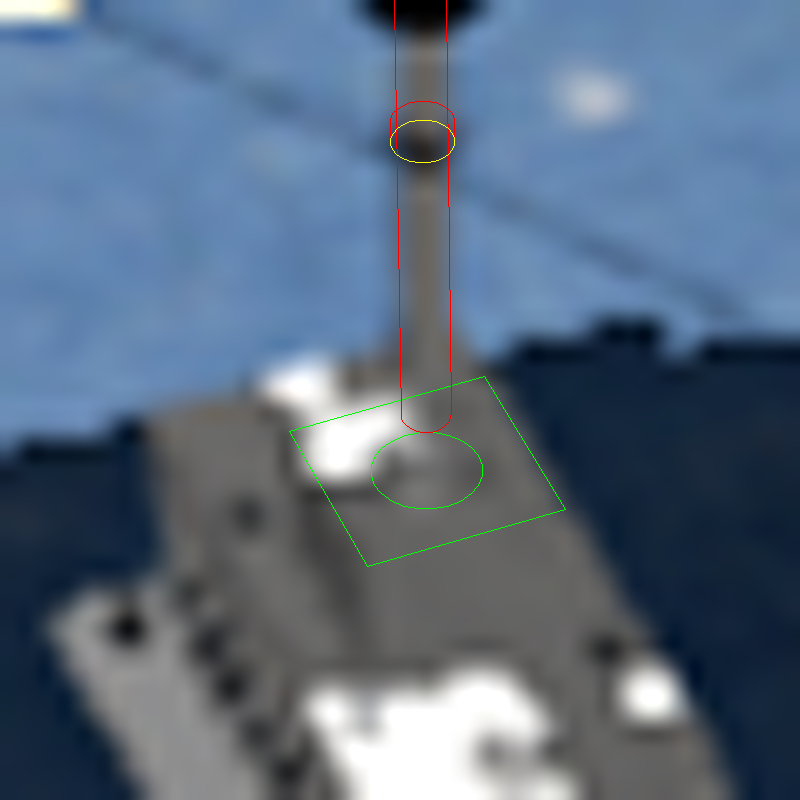

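Emit:
move_arm(motion=[[[0, 0, 0.02], [0, 0, 0]], [[0, 0, 0.05], [0, 0, 0]], [[0, 0, 0.09], [0, 0, 0]], [[0, 0, 0.12], [0, 0, 0]], [[0, 0, 0.14], [0, 0, 0]]])

```text
t: 34.92
ee_pos: [559.2, -20.5, 200.7]
orientation: [-2.166, -2.275, 0.001]
ft_force: [-0.2, -0.1, -1.3]
width: 29.8
```

```bash
cat > chk.py <<'E'
from meas import *
def chk(f):
    d=cam("side"); p,R=cur()
    h=20;s=20;c=proj(d,[560,-19,90])[0].astype(int);l=c-h
    im=cv2.resize(np.clip((d["pixels"][l[1]:l[1]+2*h,l[0]:l[0]+2*h,::-1].astype(float)-50)*2,0,255).astype(np.uint8),None,fx=s,fy=s,interpolation=cv2.INTER_CUBIC)
    raw=im.copy(); hole=[560.65,-17.0]; t=p[2]-125.2
    for P,col in((circ(18,85),(0,255,0)),(rect(34,34,85),(0,255,0)),(prism(circ(8,t),circ(8,t+90)),(0,0,255)),(circ(10,t+62),(0,255,255)),(circ(10,t+58),(0,255,255))):
        q=(proj(d,tf(P,[*hole,.094]))-l+.5)*s; cv2.polylines(im,[cv2.convexHull(q.astype(np.int32))],True,col,1)
    cv2.imwrite(f,im)
E
python3 -c "from chk import *; chk('pics/e8.png')"
```

```text
t 34.98 pos [559.1 -20.5 200.5] yaw 1.62 tilt 0.0009 F [ 0.3 -0.2 -2.1] w 30.0
```

View pics/e8.png

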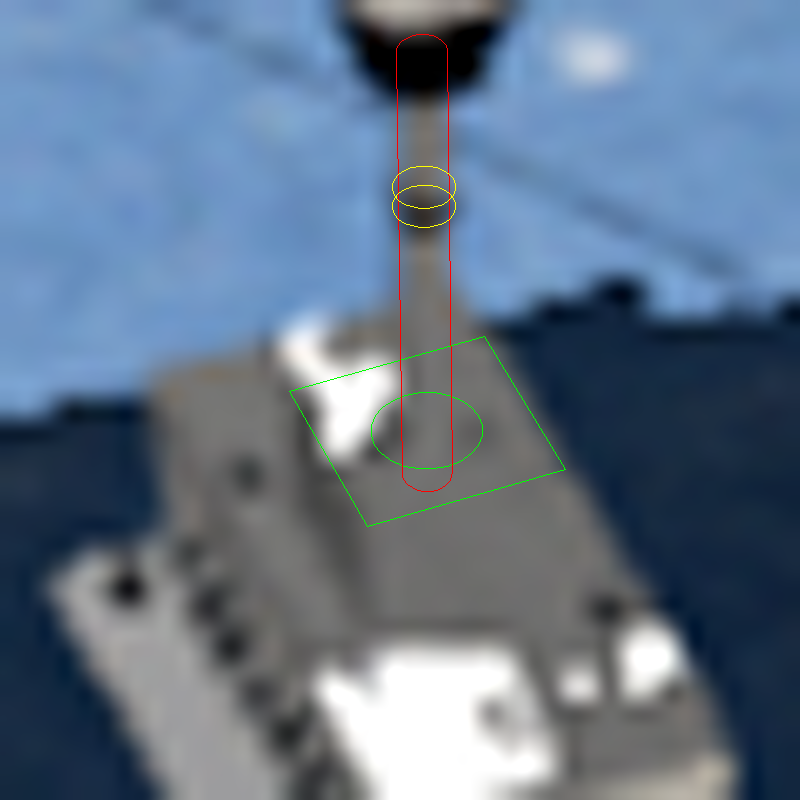

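Emit:
move_arm(motion=[[[0, 0, 0.03], [0, 0, 0]], [[0, 0, 0.07], [0, 0, 0]], [[0, 0, 0.11], [0, 0, 0]], [[0, 0, 0.15], [0, 0, 0]], [[0, 0, 0.18], [0, 0, 0]]])

```text
t: 35.6
ee_pos: [559.2, -20.5, 173.7]
orientation: [-2.166, -2.275, 0.0]
ft_force: [0.6, 0.3, -1.5]
width: 30.0
```

```bash
python3 -c "from chk import *; chk('pics/e9.png')"
```

```text
t 35.65 pos [558.9 -20.5 173.3] yaw 1.62 tilt 0.0011 F [ 0.1 -0.3 -2.2] w 30.2
```

View pics/e9.png

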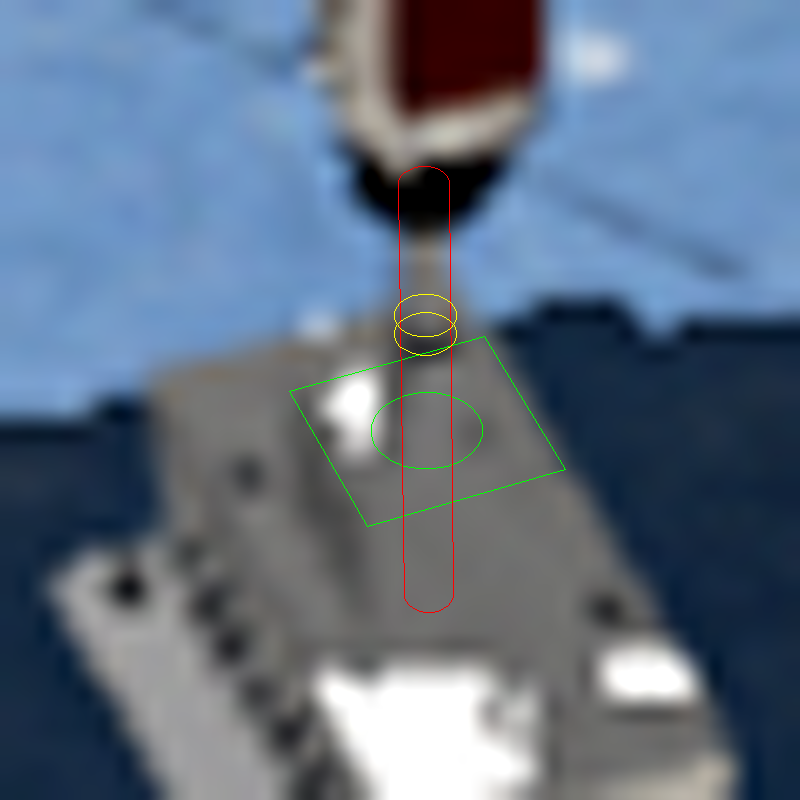

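Emit:
move_arm(motion=[[[0, 0.001, 0.03], [0, 0, 0]], [[0, 0.001, 0.07], [0, 0, 0]], [[0, 0.001, 0.11], [0, 0, 0]], [[0, 0.001, 0.14], [0, 0, 0]], [[0, 0.001, 0.155], [0, 0, 0]]])

```text
t: 36.28
ee_pos: [559.4, -20.5, 150.6]
orientation: [-2.166, -2.275, 0.0]
ft_force: [-0.1, 0.2, -1.7]
width: 30.3
```

Emit:
move_arm(motion=[[[0, 0, 0], [0, 0, 0]], [[0, 0, 0], [0, 0, 0]], [[0, 0, 0], [0, 0, 0]], [[0, 0, 0], [0, 0, 0]], [[0, 0, 0], [0, 0, 0]]])

```text
t: 36.9
ee_pos: [559.5, -20.5, 151.0]
orientation: [2.166, 2.275, 0.0]
ft_force: [1.0, 0.3, -2.6]
width: 30.1
```

```bash
python3 -c "from chk import *; chk('pics/e10.png')"
```

```text
t 36.95 pos [559.5 -20.5 151. ] yaw 1.62 tilt 0.0001 F [ 0.3 -0.1 -1.6] w 30.2
```

View pics/e10.png

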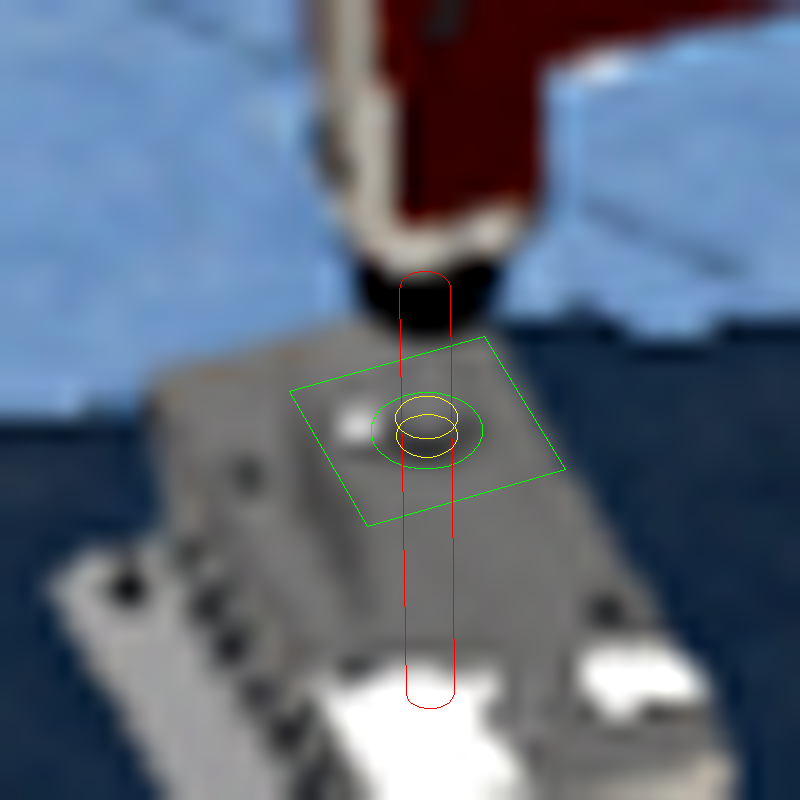

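```bash
python3 - <<'E'
from h import *
d=cam("side");h=12;c=proj(d,[560,-19,88])[0].astype(int);l=c-h
a=d["pixels"][l[1]:l[1]+2*h,l[0]:l[0]+2*h,::-1].astype(float)
cv2.imwrite("pics/e11.png",cv2.resize(np.clip((a-60)*4,0,255).astype(np.uint8),None,fx=24,fy=24,interpolation=cv2.INTER_CUBIC))
print((proj(d,[[560.65,-17,85]])-l+.5)*24)
E
```

```text
[[320.23974745 324.63906682]]
```

View pics/e11.png

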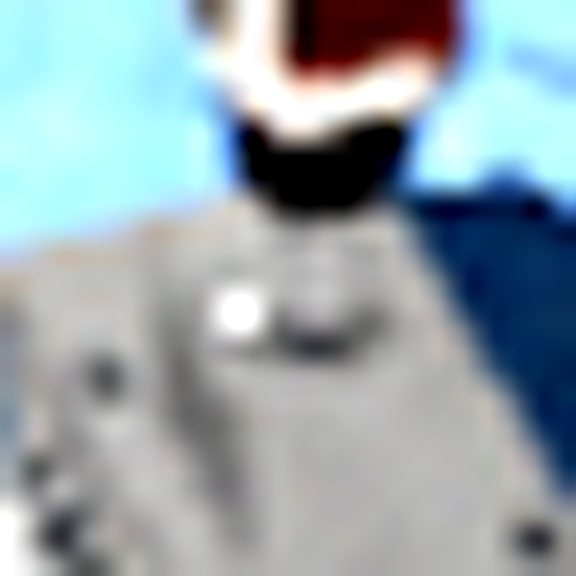

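```bash
python3 -c "
from plan import *
cur(); print(ctrl.close_job())"
```

```text
t 37.0 pos [559.5 -20.6 151. ] yaw 1.62 tilt 0.0001 F [-0.   1.2 -1.4] w 30.2
the job is handed in; nothing more can be done
None
```

I laid the white sheet and then the metal cover over the block's pins. Then I took the white homogeniser from its stand and lowered its stem through the guide hole. I handed in at t = 37 s with it still held there; the hand-in gives no verdict.

**Sheet and cover:** after release, the side and top pictures showed both lying flat over both pins. Fitted to the pictures, the cover centre was within about 1 mm of the block centre.

**Homogeniser at the end:**
- The gripper was closed on it at 30.2 mm, with tilt under 0.001 rad.
- Wrist force was small: about 1.4 N vertical, mostly the weight of the homogeniser, and about 1 N sideways.
- The tool height puts the ring about 1 mm above the guide mouth.
- The last picture shows the ring in the mouth and centred to about 1 mm.

**Disagreements between checks:**
- The two cameras disagreed by about 1.5–2 mm in y. The side camera also showed gripped parts about 0.8 px higher than the arm's own pose implied.
- I did not trust either camera's absolute position. I turned the tool a quarter turn to find how far off-centre the stem sat in the jaws, then aligned stem and hole within the same side picture.
- Top-camera and side-camera estimates of the final y position still differ by about 0.8 mm; I used a value between them.
- Some automatic fits failed in the gripper's shadow and I ignored them.

I did not re-measure the timer, marker pen, foam cup and notebook at the end. No move was planned near them, and the wrist force gave no sign of touching anything.

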